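# Make up the drinks caddy and the snack caddy for the porch

## Task

Make up the two caddies to be carried out to the porch: the steel jigger and the spice jar go in the two small bays of the drinks caddy and the lime in its long tray, and the two squat jars go in the two wide bays of the snack caddy. One thing to a bay, jars and jigger upright on the bay's floor, all set down without dropping; leave the wine glass standing where it is.

Things in the scene. Friction and masses are not known exactly. Their poses are not given: they have to be found in the camera images.
- snack_caddy: Open wooden caddy with two equal wide bays side by side, 94 x 182 mm, pale birch, fixed. Boards 6 mm thick, tops 36 mm and bay floors 8 mm above the worktop. Origin: centre of the underside; z up. y runs the long way. The bays (82 x 82 mm) are centred at x = 0, y = +44 mm and -44 mm. Starts empty.
- drinks_caddy: Long narrow open wooden caddy, 74 x 278 mm, one row of two small square bays and a long tray, pale birch, fixed. Boards 6 mm thick, tops 36 mm and bay floors 8 mm above the worktop. Origin: centre of the underside; z up. y runs the long way. Small bays (62 x 62 mm) centred at x = 0, y = -34 mm and -102 mm; the tray (62 mm in x, 130 mm in y) centred at x = 0, y = +68 mm. Starts empty.
- jigger_center (a point): Steel double-ended bar measure (two cones meeting at a waist), 45 mm across, 96 mm tall, standing upright, 0.07 kg; for a gripper it is a plain 42 to 45 mm cylinder. Hold it above the middle, so that the fingers clear the caddy's boards. Point: on its axis, half-way up; z axis along it, upward.
- spice_jar_center (a point): Slim spice jar with a red lid, 106 mm tall, body 42 mm across, lid 45 mm across above 85 mm, standing upright, 0.11 kg. Hold it above the middle, so that the fingers clear the caddy's boards. Point: on its axis, half-way up; z axis along it, upward.
- lime_center (a point): Green lime, the only one, 56 x 45 x 44 mm, lying on the worktop, 0.05 kg. Point: its centre, 22 mm above the worktop at the start; it may roll, so its axes mean nothing.
- red_jar_center (a point): Squat glass jar with a red lid and a green band, 100 mm tall, body 62 mm across, lid 65 mm across above 88 mm, standing upright, 0.3 to 0.58 kg. Hold it above the middle, so that the fingers clear the caddy's boards. Point: on its axis, half-way up; z axis along it, upward.
- yellow_jar_center (a point): Squat glass jar with a yellow lid, 94 mm tall, body 60 mm across, lid 64 mm across above 83 mm, standing upright, 0.3 to 0.56 kg. Hold it above the middle, so that the fingers clear the caddy's boards. Point: on its axis, half-way up; z axis along it, upward.
- wine_glass_center (a point): Stemmed wine glass, 81 mm across, 201 mm tall, standing loose behind the caddies; not part of the job. Point: on its axis 100 mm above its foot. (Behind it a wall cabinet overhangs the worktop from about 0.1 m beyond the caddies' middles, its underside 0.48 m up.)
Things that resemble listed ones, but are neither listed nor needed, are in the scene too. Leave any blue look-alike of the part that bears lime_center alone.

How it is judged:
By the outcome, as a careful person would: the job done as asked, in the order asked, and still so for the second after the job is handed in, with the robot touching nothing.
It also fails if it takes over 104 s, if anything falls off the work surface, if the arm or the gripper's body presses on something with over 40 N, if the wrist force passes 120 N, or if a joint passes its speed limit or range.

## Robot

A 7-joint arm with a two-finger parallel gripper is mounted at the origin on a cart in front of the work surface, level with it; the furniture and walls round the work are solid. World frame = base frame: x ahead of the robot, y to its left, z up, the work surface at z = 0. Lengths are in m, angles in rad, forces in N, time in s.
With the tool pointing down it reaches from about 0.425 to 0.95 m from the base axis. Payload 4.7 kg.
Tool frame: the origin (TCP) lies between the finger pads; the fingertips stand 14 mm ahead of it and the grasp point (between the pads) lies 5 mm behind it (ctrl.tip_reach is the distance from the TCP to the fingertips, in m); z points along the fingers, y is the line along which they close (so a half turn about z gives the same grasp; the last joint's range is limited). The gripper opens to 87 mm and grips with 3 to 60 N. Pads are 19 mm wide; open, the fingers measure 117 mm over their backs; the gripper's body (75 mm by 190 mm) begins 51 mm behind the grasp point.
Start: joints at [-1.286, 0.469, -0.049, 1.532, 0.024, 1.141, -0.082], TCP at [0.208, 0.642, 0.237] pointing down, gripper open.
Joint ranges: [-2.59, 2.59], [-0.33, 1.99], [-1.39, 1.29], [0.1, 2.45], [-1.04, 4.18], [0.21, 1.99], [-2.66, 2.66]. Speed limits (rad/s): [2.57, 2.57, 3.14, 3.14, 3.14, 3.14, 3.14].

## Interface

Orientations are given as a unit quaternion [w, x, y, z].
In Python, from cell import ctrl, imaging gives the robot as it stands.
- The arm moves only by the shell command python3 -m crank 'ROWS' [FORCE]. ROWS is JSON, a list of rows, each an object of numbers: "dx", "dy", "dz": the shift along the world's x, y, z in units of 30 cm (1.0 is 30 cm); "twist": the turn about the world's z in units of 45 degrees (1.0 is 45 degrees); "fingers": the opening, from -1 (shut) to 1 (fully open). In form: [{"dx": .., "dy": .., "dz": .., "twist": .., "fingers": ..}, ...]. A call has 1 to 5 rows; each row is the pose to reach, as a shift and turn from the pose commanded when the call began; what a row does not reach only later rows make up. A row lasts 1/12 s, in which the tool goes at most 41.7 mm and 7.16 degrees, less where a joint would pass 70% of its speed; a pose out of reach is approached as far as the arm can. A call with a number of a shift or a turn outside -1 to 1 is refused whole. A call with a gripper value outside its range is refused whole. The fingers move at their own pace and stop on an object; FORCE is the grip in N (left out, the last holds). Time passes only in rows, so rows that repeat a pose let the fingers close. It gives the time, the measured TCP pose, the force, the opening and the grip force at its end, in the units of the state.
- ctrl.get_obs(): the state, without advancing time (a new reading comes with each control period).
- imaging.read_camera(name): name is "scene" or "top"; returns the picture (420x560x3 uint8, red, green, blue); there is no depth.
- imaging.camera_params(name): a dict with "mtx" (3x3 intrinsics, pixels), "xyz" and "attitude" of the camera in the world. Camera axes: x right, y up, looking along -z (the intrinsics and any distortion apply to the point x, -y, -z); pixel columns grow to the right and rows downward; lengths in m; the calibration is good to about 2 mm. A picture is of the moment at which its call begins. camera_params takes no time and is no camera call.
- ctrl.close_job(): hands the job in; it is judged then, once.
The state is a dict: "time_s": time; "q": joint angles; "joint_vel": joint speeds; "joint_torque": joint torques, N m; "tool_pos": TCP position; "ee_rot": TCP orientation; "ft_force": force on the tool from outside, world axes, zero at the start; "ft_torque": the same for the moment, N m; "gripper_width": finger opening in m; "finger_force": force on a finger pad.
Only numpy, scipy, OpenCV 4.12 (cv2) and the standard library are available. Lean on these libraries where they do the work, as an engineer would, in place of code of your own. Each camera call takes 0.05 s, during which the arm holds its last target. There are 200 camera calls.

## Working session

There is one attempt and no reset: what is moved stays moved. The work goes in short steps, Python scripts to look and compute and a shell command to move; the robot and the scene stay as the last step left them, time stands still between calls to the robot, and variables do not carry over. Pictures are saved under pics/ and viewed, at most 14 in all, crops included, and the job is handed in when it is done.

```bash
mkdir -p pics; ls; python3 - <<'E'
from cell import ctrl, imaging
import cv2
for n in("scene","top"):
    im=imaging.read_camera(n); cv2.imwrite(f"pics/{n}0.png",cv2.resize(im[:,:,::-1],(784,588),interpolation=cv2.INTER_CUBIC)); cv2.imwrite(f"pics/raw_{n}0.png",im[:,:,::-1])
    print(imaging.camera_params(n))
print(ctrl.get_obs())
E
```

```text
pics
{'mtx': array([[452.79471664,   0.        , 287.09008188],
       [  0.        , 452.79471664, 215.71894025],
       [  0.        ,   0.        ,   1.        ]]), 'xyz': array([-0.29587204, -0.42752143,  0.7021305 ]), 'attitude': array([ 0.77351701,  0.41644599, -0.23628972, -0.41522445])}
{'mtx': array([[471.87452129,   0.        , 279.33350472],
       [  0.        , 471.87452129, 216.38998935],
       [  0.        ,   0.        ,   1.        ]]), 'xyz': array([0.31448264, 0.08300061, 0.98509544]), 'attitude': array([-0.69678627, -0.07281501,  0.06953377,  0.71017739])}
{'time_s': 0.1, 'q': array([-1.2859382 ,  0.46933879, -0.0486056 ,  1.53358445,  0.02409733,
        1.1410334 , -0.08228718]), 'joint_vel': array([ 0.00090677, -0.00340103, -0.00042643, -0.00358284,  0.00010338,
        0.00088651,  0.00133652]), 'joint_torque': array([ 9.88876200e-04, -5.09172606e+01, -8.08240380e-02, -2.36828488e+01,
       -6.14121649e-02,  3.44419177e-02,  6.64355730e-05]), 'tool_pos': array([0.2081458 , 0.64154771, 0.23561501]), 'ee_rot': array([-1.10781256e-04,  1.56211387e-01,  9.87723247e-01, -8.82314615e-04]), 'ft_force': array([-0.20537254, -0.34318226, -0.98531243]), 'ft_torque': array([0.01412977, 0.02373719, 0.00265685]), 'finger_force': 0.0, 'gripper_width': 0.08709264468138563}
```

View pics/scene0.png

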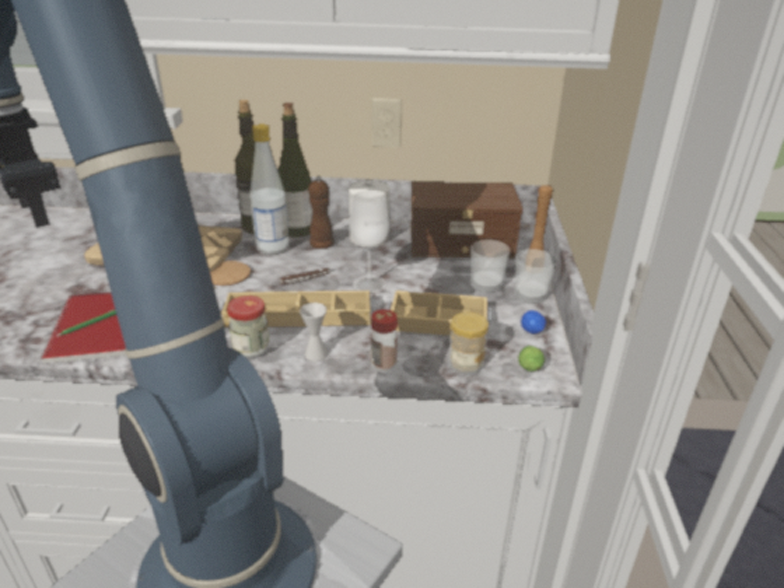

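View pics/top0.png

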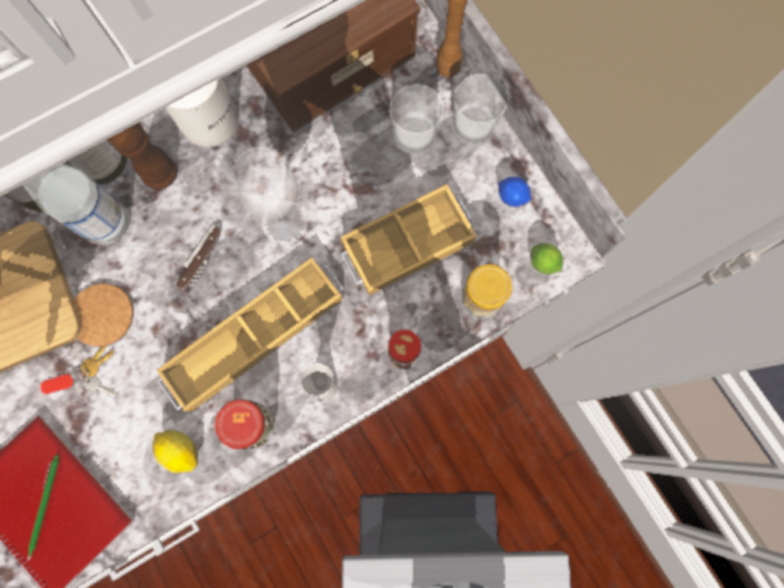

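Scene view: red squat jar (247,325), jigger (314,332), spice jar (384,338), yellow jar (467,342), lime (531,358), blue look-alike (533,322), wine glass (369,220). Top view: possible confusions are lime green (547,258) vs blue ball (515,192) and lemon (175,452); red lids squat (240,424) vs slim (404,347); yellow lid (488,288) vs lemon. I check these in one close crop.

```bash
cat > h.py <<'E'
import numpy as np, cv2
from cell import ctrl, imaging
from scipy.spatial.transform import Rotation as R
def cam(n):
    p=imaging.camera_params(n); q=p["attitude"]
    return p["mtx"],np.array(p["xyz"]),R.from_quat([q[1],q[2],q[3],q[0]]).as_matrix()
def ray(n,u,v,z):
    K,c,M=cam(n); d=M@np.array([(u-K[0,2])/K[0,0],-(v-K[1,2])/K[1,1],-1])
    return c+d*(z-c[2])/d[2]
def proj(n,P):
    K,c,M=cam(n); p=M.T@(np.array(P)-c)
    return np.array([K[0,2]-K[0,0]*p[0]/p[2],K[1,2]+K[1,1]*p[1]/p[2]])
E
python3 - <<'E'
import cv2
im=cv2.imread("pics/raw_top0.png")
cv2.imwrite("pics/c1.png",cv2.resize(im[110:330,105:425],None,fx=2.5,fy=2.5,interpolation=cv2.INTER_CUBIC))
E
```

```text
(no output)
```

View pics/c1.png

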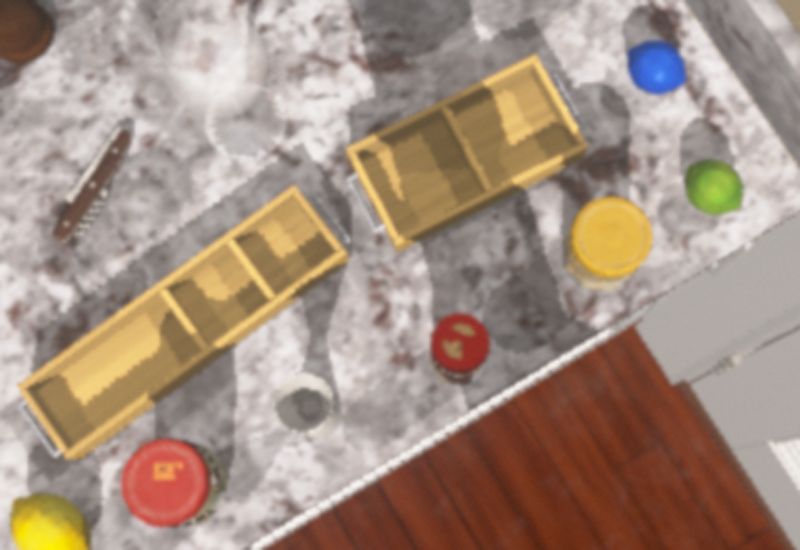

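The crop shows the choice is right: lime (713,187), blue ball (657,67) avoided, red squat lid (165,482), spice lid (460,343), yellow lid (611,238), jigger rim (304,402), and caddy corners.

```bash
python3 - <<'E'
from h import *
f=lambda u,v,z:ray("top",105+u/2.5,110+v/2.5,z)
np.set_printoptions(precision=4,suppress=True)
P=dict(red=(165,482,.1),yel=(611,238,.094),spice=(460,343,.106),jig=(304,402,.096),lime=(713,187,.022),lemon=(48,530,.025),glassfoot=(243,122,0),blue=(657,67,.022))
for k,p in P.items():
    w=f(*p); print(k,w[:2],np.hypot(*w[:2])," base in scene784:",1.4*proj("scene",[w[0],w[1],0]),1.4*proj("scene",w))
for k,c in dict(snack=[(347,152),(537,57),(587,148),(398,248)],drinks=[(20,387),(295,187),(350,253),(75,458)]).items():
    w=np.array([f(*p,.036)[:2] for p in c]); rect=cv2.minAreaRect(w.astype(np.float32))
    L=(w[1]-w[0]+w[2]-w[3])/2; W=(w[3]-w[0]+w[2]-w[1])/2; C=w.mean(0)
    # ax: image left->right
    a=np.arctan2(L[1],L[0]);u=L/np.linalg.norm(L)
    print(k,w.ravel(),"C",C,"L",np.linalg.norm(L),"W",np.linalg.norm(W),"ang L",np.degrees(a),"u",u,"ang W",np.degrees(np.arctan2(W[1],W[0])))
    for s in ([-.044,.044] if k=="snack" else [-.068,.034,.102]): print("  bay",s,C+u*s,np.hypot(*(C+u*s)))
print(np.degrees(np.array(R.from_quat(np.roll(ctrl.get_obs()["ee_rot"],-1)).as_matrix()[:2,1])))
E=ctrl.get_obs()["ee_rot"];M=R.from_quat(np.roll(E,-1)).as_matrix();print(M,"finger axis deg",np.degrees(np.arctan2(M[1,1],M[0,1])))
E
```

```text
red [0.3364 0.2886] 0.4432727389154808  base in scene784: [252.5724 350.2547] [246.3376 304.0558]
yel [ 0.5161 -0.0505] 0.5185721794674428  base in scene784: [464.426  365.0715] [468.4747 321.5032]
spice [0.4349 0.0684] 0.4402244196459809  base in scene784: [383.3895 365.0657] [383.6342 315.4267]
jig [0.3938 0.1865] 0.4357606693153561  base in scene784: [316.5918 353.7309] [313.6334 309.4335]
lime [ 0.5748 -0.1493] 0.5938639903534532  base in scene784: [529.3223 367.6583] [530.9338 357.8232]
lemon [0.3024 0.3983] 0.5000641860864066  base in scene784: [196.1579 339.1815] [194.03  328.154]
glassfoot [0.6478 0.2521] 0.6951256228210007  base in scene784: [368.62   283.3643] [368.62   283.3643]
blue [ 0.6827 -0.1081] 0.6911805725790349  base in scene784: [531.8903 330.9408] [533.4001 321.519 ]
snack [ 0.6075  0.1583  0.6884 -0.0038  0.6069 -0.0428  0.5243  0.1165] C [0.6068 0.057 ] L 0.18033643243586941 W 0.09174845420626733 ang L -63.03245722039054 u [ 0.4535 -0.8913] ang W -153.8953055458869
  bay -0.044 [0.5868 0.0962] 0.5946614522264988
  bay 0.044 [0.6267 0.0178] 0.6269805913364416
drinks [0.4156 0.4226 0.578  0.2017 0.5208 0.1561 0.3582 0.3758] C [0.4681 0.2891] L 0.27377963241850145 W 0.07362801304238611 ang L -53.57730662391797 u [ 0.5937 -0.8047] ang W -141.0959613167544
  bay -0.068 [0.4278 0.3438] 0.5487896413543896
  bay 0.034 [0.4883 0.2617] 0.554036711721382
  bay 0.102 [0.5287 0.207 ] 0.5677802534899835
[17.6807 54.4994]
[[-0.9512  0.3086 -0.0005]
 [ 0.3086  0.9512 -0.0017]
 [-0.0001 -0.0018 -1.    ]] finger axis deg 72.02587096838232
```

```bash
python3 - <<'E'
import cv2, numpy as np
a=cv2.imread("pics/raw_scene0.png")[190:330,330:480]; b=cv2.imread("pics/raw_top0.png")[110:310,330:480]
a=cv2.resize(a,(400,373),interpolation=2); b=cv2.resize(b,(400,533),interpolation=2)
a=cv2.copyMakeBorder(a,0,160,0,0,cv2.BORDER_CONSTANT); cv2.imwrite("pics/c2.png",np.hstack([a,b]))
E
```

```text
(no output)
```

View pics/c2.png

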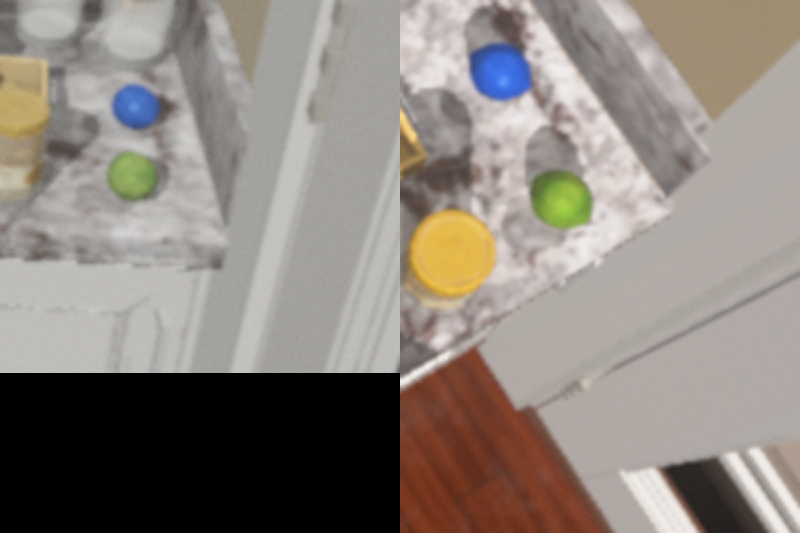

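Close crop confirms the green lime (562,200 right half) and that the wall at its right, seen along (530,0)-(672,205), is about 68 mm away: I'll grip it with the jaw line parallel to that wall.

```bash
cat >> h.py <<'E'
def to(x,y,z,jaw):
    o=ctrl.get_obs(); p=np.array(o["tool_pos"]); M=R.from_quat(np.roll(o["ee_rot"],-1)).as_matrix()
    a=np.degrees(np.arctan2(M[1,1],M[0,1])); t=(jaw-a+90)%180-90
    d=np.array([x,y,z])-p
    print("t",round(o["time_s"],2),"at",p.round(4),"jaw",round(a,1),"w",round(o["gripper_width"],4),"| units",(d/.3).round(3),"twist",round(t/45,3),"| mm",round(1000*np.linalg.norm(d)),"deg",round(t,1))
E
python3 - <<'E'
from h import *
w=[ray("top",330+x/2.667,110+y/2.667,0)[:2] for x,y in((530,0),(672,205))]
d=w[1]-w[0];print(w,np.degrees(np.arctan2(d[1],d[0])), "dist lime", np.cross(d,np.array([.5748,-.1493])-w[0])/np.linalg.norm(d))
to(.3938,.1865,.236,126.4)
E
python3 -m crank '[{"dx":0.2,"dy":-0.5,"twist":0.7},{"dx":0.2,"dy":-0.5,"twist":0.7},{"dx":0.2,"dy":-0.5,"twist":0.7},{"dx":0.2,"dy":-0.5,"twist":0.7},{"dx":0.2,"dy":-0.5,"twist":0.7}]' 20
python3 -c "from h import *; to(.3938,.1865,.236,126.4)"
```

```text
[array([ 0.74659506, -0.47365111]), array([ 0.56783913, -0.56575349])] -152.74061960152144 dist lime -0.3670148547248972
t 0.1 at [0.2081 0.6415 0.2356] jaw 72.0 w 0.0871 | units [ 6.190e-01 -1.517e+00  1.000e-03] twist 1.208 | mm 491 deg 54.4
t 0.1 at [0.2081 0.6415 0.2356] jaw 72.0 w 0.0871 | units [ 6.190e-01 -1.517e+00  1.000e-03] twist 1.208 | mm 491 deg 54.4<stdin>:3: DeprecationWarning: Arrays of 2-dimensional vectors are deprecated. Use arrays of 3-dimensional vectors instead. (deprecated in NumPy 2.0)
invalid input at $[0]: expected keys dx, dy, dz, twist, fingers
```

```bash
python3 -W ignore - <<'E'
from h import *
w=[ray("top",330+(x-400)/2.667,110+y/2.667,0)[:2] for x,y in((530,0),(672,205))]
d=w[1]-w[0];print(w,np.degrees(np.arctan2(d[1],d[0])), "dist lime", np.cross(d,np.array([.5748,-.1493])-w[0])/np.linalg.norm(d))
E
python3 -m crank '[{"dx":0.2,"dy":-0.5,"dz":0,"twist":0.7,"fingers":1},{"dx":0.2,"dy":-0.5,"dz":0,"twist":0.7,"fingers":1},{"dx":0.2,"dy":-0.5,"dz":0,"twist":0.7,"fingers":1},{"dx":0.2,"dy":-0.5,"dz":0,"twist":0.7,"fingers":1},{"dx":0.2,"dy":-0.5,"dz":0,"twist":0.7,"fingers":1}]' 20
python3 -c "from h import *; to(.3938,.1865,.236,126.4)"
```

```text
[array([ 0.75369877, -0.14041857]), array([ 0.57431607, -0.24418422])] -149.9523517570308 dist lime -0.08189034929084116
time_s: 0.52
tool_pos: [0.273, 0.4841, 0.2359]
ee_rot: [0.0, -0.116, 0.993, -0.003]
ft_force: [0.8, -1.3, 0.4]
gripper_width: 0.087
finger_force: 0.0
t 0.52 at [0.273  0.4841 0.2359] jaw 103.3 w 0.087 | units [ 0.403 -0.992  0.   ] twist 0.514 | mm 321 deg 23.1
```

```bash
python3 -m crank '[{"dx":0.25,"dy":-0.6,"dz":0,"twist":0.514,"fingers":1},{"dx":0.25,"dy":-0.6,"dz":0,"twist":0.514,"fingers":1},{"dx":0.25,"dy":-0.6,"dz":0,"twist":0.514,"fingers":1},{"dx":0.25,"dy":-0.6,"dz":0,"twist":0.514,"fingers":1},{"dx":0.25,"dy":-0.6,"dz":0,"twist":0.514,"fingers":1}]' |head -2
python3 -m crank '[{"dx":0,"dy":0,"dz":0,"twist":0,"fingers":1},{"dx":0,"dy":0,"dz":0,"twist":0,"fingers":1}]' |head -2
python3 -c "from h import *; to(.3938,.1865,.236,126.4)"
```

```text
time_s: 0.93
tool_pos: [0.344, 0.3088, 0.2362]
time_s: 1.1
tool_pos: [0.3441, 0.3101, 0.2365]
t 1.1 at [0.3441 0.3101 0.2365] jaw 126.4 w 0.087 | units [ 0.166 -0.412 -0.002] twist 0.001 | mm 133 deg 0.0
```

```bash
python3 -m crank '[{"dx":0.166,"dy":-0.412,"dz":0,"twist":0,"fingers":1},{"dx":0.166,"dy":-0.412,"dz":0,"twist":0,"fingers":1},{"dx":0.166,"dy":-0.412,"dz":0,"twist":0,"fingers":1},{"dx":0.166,"dy":-0.412,"dz":0,"twist":0,"fingers":1},{"dx":0.166,"dy":-0.412,"dz":0,"twist":0,"fingers":1}]' |head -2
python3 -W ignore - <<'E'
from h import *
to(.3938,.1865,.060,126.4)
im=imaging.read_camera("scene")[:,:,::-1][140:300,150:400]; cv2.imwrite("pics/s1.png",cv2.resize(im,(780,500),interpolation=2))
E
```

```text
time_s: 1.52
tool_pos: [0.3939, 0.1869, 0.2365]
t 1.52 at [0.3939 0.1869 0.2365] jaw 126.4 w 0.0871 | units [-0.    -0.001 -0.588] twist 0.0 | mm 176 deg 0.0
```

View pics/s1.png

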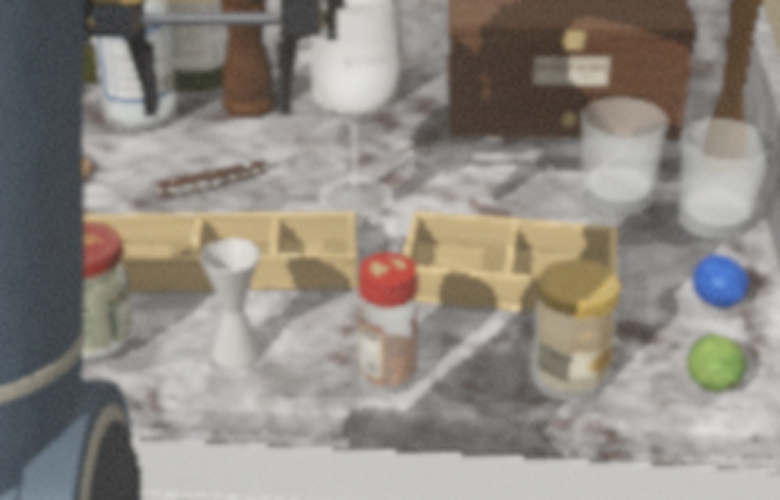

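The fingers (150,85)/(285,85) stand open above the jigger (232,255); nothing else is in their way. Descend and grip.

```bash
python3 -c "
from h import *
print((proj('scene',[.3939,.1869,.222])-[150,140])*3.12)"
python3 -m crank '[{"dx":0,"dy":0,"dz":-0.13,"twist":0,"fingers":1},{"dx":0,"dy":0,"dz":-0.26,"twist":0,"fingers":1},{"dx":0,"dy":0,"dz":-0.38,"twist":0,"fingers":1},{"dx":0,"dy":0,"dz":-0.48,"twist":0,"fingers":1},{"dx":0,"dy":0,"dz":-0.588,"twist":0,"fingers":1}]' 15
python3 -m crank '[{"dx":0,"dy":0,"dz":0,"twist":0,"fingers":0},{"dx":0,"dy":0,"dz":0,"twist":0,"fingers":-1},{"dx":0,"dy":0,"dz":0,"twist":0,"fingers":-1},{"dx":0,"dy":0,"dz":0,"twist":0,"fingers":-1},{"dx":0,"dy":0,"dz":0,"twist":0,"fingers":-1}]' 15
```

```text
[220.9412012  107.85972758]
time_s: 1.98
tool_pos: [0.3922, 0.1918, 0.0588]
ee_rot: [0.0, -0.317, 0.949, 0.001]
ft_force: [0.9, 0.3, 0.5]
gripper_width: 0.0867
finger_force: 0.0
time_s: 2.4
tool_pos: [0.3942, 0.1896, 0.062]
ee_rot: [0.002, -0.315, 0.949, 0.001]
ft_force: [0.3, -0.2, -0.0]
gripper_width: 0.0616
finger_force: 0.0
```

```bash

python3 -m crank '[{"dx":0,"dy":0,"dz":0,"twist":0,"fingers":-1},{"dx":0,"dy":0,"dz":0,"twist":0,"fingers":-1},{"dx":0,"dy":0,"dz":0,"twist":0,"fingers":-1},{"dx":0,"dy":0,"dz":0,"twist":0,"fingers":-1},{"dx":0,"dy":0,"dz":0,"twist":0,"fingers":-1}]' 15;python3 -m crank '[{"dx":0,"dy":0,"dz":0,"twist":0,"fingers":-1},{"dx":0,"dy":0,"dz":0,"twist":0,"fingers":-1}]' 15; python3 -c "
from h import *
to(.5287,.2070,.068,126.4)"
```

```text
time_s: 2.82
tool_pos: [0.3937, 0.1886, 0.0609]
ee_rot: [0.001, -0.314, 0.949, 0.0]
ft_force: [0.8, -0.7, 6.2]
gripper_width: 0.0436
finger_force: 15.0
time_s: 2.98
tool_pos: [0.3938, 0.1887, 0.0609]
ee_rot: [0.001, -0.314, 0.949, 0.0]
ft_force: [0.1, -0.6, 6.6]
gripper_width: 0.0439
finger_force: 15.0
t 2.98 at [0.3938 0.1887 0.0609] jaw 126.6 w 0.0439 | units [0.45  0.061 0.024] twist -0.005 | mm 136 deg -0.2
```

```bash

python3 -m crank '[{"dx":0,"dy":0,"dz":0.04,"twist":0,"fingers":-1},{"dx":0,"dy":0,"dz":0.1,"twist":0,"fingers":-1},{"dx":0,"dy":0,"dz":0.17,"twist":0,"fingers":-1},{"dx":0,"dy":0,"dz":0.22,"twist":0,"fingers":-1},{"dx":0,"dy":0,"dz":0.22,"twist":0,"fingers":-1}]' 15 | grep -v rot
python3 -m crank '[{"dx":0.06,"dy":0.009,"dz":0,"twist":0,"fingers":-1},{"dx":0.15,"dy":0.02,"dz":0,"twist":0,"fingers":-1},{"dx":0.25,"dy":0.035,"dz":0,"twist":0,"fingers":-1},{"dx":0.36,"dy":0.05,"dz":0,"twist":0,"fingers":-1},{"dx":0.45,"dy":0.064,"dz":0,"twist":0,"fingers":-1}]' 15 | grep -v rot
python3 -m crank '[{"dx":0,"dy":0,"dz":0,"twist":0,"fingers":-1},{"dx":0,"dy":0,"dz":0,"twist":0,"fingers":-1},{"dx":0,"dy":0,"dz":0,"twist":0,"fingers":-1}]' 15 | grep -v rot
python3 -W ignore - <<'E'
from h import *
to(.5287,.2070,.069,126.4)
a=imaging.read_camera("scene")[:,:,::-1][120:270,150:350]; b=imaging.read_camera("top")[:,:,::-1][110:310,105:305]
cv2.imwrite("pics/s2.png",np.hstack([cv2.resize(a,(400,300),interpolation=2),cv2.resize(b,(400,400),interpolation=2)[:300]]))
E
```

```text
time_s: 3.4
tool_pos: [0.3947, 0.1893, 0.1285]
ft_force: [0.2, 0.7, -1.4]
gripper_width: 0.0438
finger_force: 15.0
time_s: 3.82
tool_pos: [0.5296, 0.2075, 0.1249]
ft_force: [0.2, 0.5, -0.5]
gripper_width: 0.0439
finger_force: 15.0
time_s: 4.07
tool_pos: [0.5266, 0.2072, 0.1247]
ft_force: [0.6, 0.0, -0.8]
gripper_width: 0.044
finger_force: 15.0
t 4.07 at [0.5266 0.2072 0.1247] jaw 126.7 w 0.044 | units [ 0.007 -0.001 -0.186] twist -0.006 | mm 56 deg -0.3
```

View pics/s2.png

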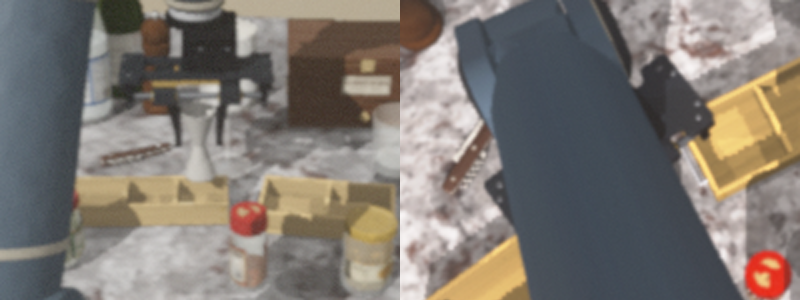

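The jigger (200,150) hangs upright over the right-hand small bay; the glass is clear behind.

```bash

python3 -m crank '[{"dx":0.007,"dy":0,"dz":-0.05,"twist":0,"fingers":-1},{"dx":0.007,"dy":0,"dz":-0.1,"twist":0,"fingers":-1},{"dx":0.007,"dy":0,"dz":-0.14,"twist":0,"fingers":-1},{"dx":0.007,"dy":0,"dz":-0.165,"twist":0,"fingers":-1},{"dx":0.007,"dy":0,"dz":-0.18,"twist":0,"fingers":-1}]' 15 | grep -v rot
python3 -m crank '[{"dx":0,"dy":0,"dz":-0.003,"twist":0,"fingers":-1},{"dx":0,"dy":0,"dz":-0.006,"twist":0,"fingers":-1},{"dx":0,"dy":0,"dz":-0.006,"twist":0,"fingers":-1},{"dx":0,"dy":0,"dz":-0.006,"twist":0,"fingers":-1}]' 15 | grep -v rot
```

```text
time_s: 4.58
tool_pos: [0.5291, 0.2075, 0.071]
ft_force: [0.0, -0.4, -0.2]
gripper_width: 0.0437
finger_force: 15.0
time_s: 4.92
tool_pos: [0.5306, 0.2079, 0.071]
ft_force: [-0.3, 0.2, -1.3]
gripper_width: 0.0436
finger_force: 15.0
```

```bash

for i in 1 2; do python3 -m crank '[{"dx":0,"dy":0,"dz":-0.004,"twist":0,"fingers":-1},{"dx":0,"dy":0,"dz":-0.004,"twist":0,"fingers":-1},{"dx":0,"dy":0,"dz":-0.004,"twist":0,"fingers":-1}]' 15 | grep -E 'pos|ft'; done
```

```text
tool_pos: [0.5303, 0.2077, 0.0693]
ft_force: [-0.4, -1.0, -1.3]
tool_pos: [0.5307, 0.2077, 0.0688]
ft_force: [-1.0, -0.2, 4.9]
```

```bash

python3 -m crank '[{"dx":0,"dy":0,"dz":0,"twist":0,"fingers":0.2},{"dx":0,"dy":0,"dz":0,"twist":0,"fingers":0.4},{"dx":0,"dy":0,"dz":0,"twist":0,"fingers":0.6},{"dx":0,"dy":0,"dz":0,"twist":0,"fingers":1},{"dx":0,"dy":0,"dz":0,"twist":0,"fingers":1}]' | grep -v rot
python3 -m crank '[{"dx":0,"dy":0,"dz":0.1,"twist":0,"fingers":1},{"dx":0,"dy":0,"dz":0.2,"twist":0,"fingers":1},{"dx":0,"dy":0,"dz":0.3,"twist":0,"fingers":1},{"dx":0,"dy":0,"dz":0.4,"twist":0,"fingers":1},{"dx":0,"dy":0,"dz":0.48,"twist":0,"fingers":1}]' | grep -v rot
python3 -c "
from h import *
to(.4349,.0684,.215,36.4)"
```

```text
time_s: 5.83
tool_pos: [0.5301, 0.2077, 0.0678]
ft_force: [0.4, -0.3, -1.1]
gripper_width: 0.0692
finger_force: 0.0
time_s: 6.25
tool_pos: [0.5306, 0.2078, 0.2143]
ft_force: [1.1, 0.1, 0.4]
gripper_width: 0.0868
finger_force: 0.0
t 6.25 at [0.5306 0.2078 0.2143] jaw 126.6 w 0.0868 | units [-0.319 -0.465  0.002] twist 1.994 | mm 169 deg 89.8
```

```bash

python3 -m crank '[{"dx":-0.12,"dy":-0.15,"dz":0,"twist":-0.668,"fingers":1},{"dx":-0.12,"dy":-0.15,"dz":0,"twist":-0.668,"fingers":1},{"dx":-0.12,"dy":-0.15,"dz":0,"twist":-0.668,"fingers":1},{"dx":-0.12,"dy":-0.15,"dz":0,"twist":-0.668,"fingers":1},{"dx":-0.12,"dy":-0.15,"dz":0,"twist":-0.668,"fingers":1}]' | grep -E "pos"
python3 -m crank '[{"dx":-0.1,"dy":-0.15,"dz":0,"twist":-0.668,"fingers":1},{"dx":-0.1,"dy":-0.15,"dz":0,"twist":-0.668,"fingers":1},{"dx":-0.1,"dy":-0.15,"dz":0,"twist":-0.668,"fingers":1},{"dx":-0.1,"dy":-0.15,"dz":0,"twist":-0.668,"fingers":1},{"dx":-0.1,"dy":-0.15,"dz":0,"twist":-0.668,"fingers":1}]' | grep -E "pos"
python3 -m crank '[{"dx":-0.099,"dy":-0.165,"dz":0,"twist":-0.668,"fingers":1},{"dx":-0.099,"dy":-0.165,"dz":0,"twist":-0.668,"fingers":1},{"dx":-0.099,"dy":-0.165,"dz":0,"twist":-0.668,"fingers":1},{"dx":-0.099,"dy":-0.165,"dz":0,"twist":-0.668,"fingers":1},{"dx":-0.099,"dy":-0.165,"dz":0,"twist":-0.668,"fingers":1}]' | grep -E "pos"
python3 -m crank '[{"dx":0,"dy":0,"dz":0,"twist":0,"fingers":1},{"dx":0,"dy":0,"dz":0,"twist":0,"fingers":1},{"dx":0,"dy":0,"dz":0,"twist":0,"fingers":1}]' | grep -E "pos"
python3 -c "
from h import *
to(.4349,.0684,.060,36.4);print(ctrl.get_obs()['q'].round(2))
im=imaging.read_camera('scene')[:,:,::-1]; cv2.imwrite('pics/s3.png',cv2.resize(im[120:280,180:420],(780,520),interpolation=2))"
```

```text
tool_pos: [0.494, 0.1624, 0.2121]
tool_pos: [0.4641, 0.1176, 0.212]
tool_pos: [0.4346, 0.0682, 0.212]
tool_pos: [0.4346, 0.0684, 0.2119]
t 7.75 at [0.4346 0.0684 0.2119] jaw 36.7 w 0.087 | units [ 0.001 -0.    -0.506] twist -0.006 | mm 152 deg -0.3
[-0.53  0.1   0.3   2.11 -0.04  0.94  0.43]
```

View pics/s3.png

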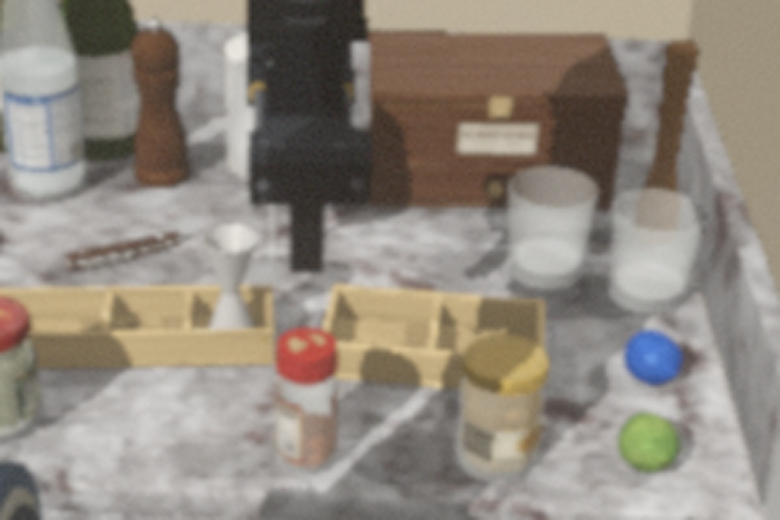

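The jigger stands upright in the right small bay (235,280); the fingers (305,240) are in line above the spice jar (307,395).

```bash

python3 -m crank '[{"dx":0,"dy":0,"dz":-0.13,"twist":0,"fingers":1},{"dx":0,"dy":0,"dz":-0.26,"twist":0,"fingers":1},{"dx":0,"dy":0,"dz":-0.38,"twist":0,"fingers":1},{"dx":0,"dy":0,"dz":-0.46,"twist":0,"fingers":1},{"dx":0,"dy":0,"dz":-0.506,"twist":0,"fingers":1}]' 15 | grep -E 'pos|ft'
for i in 1 2; do python3 -m crank '[{"dx":0,"dy":0,"dz":0,"twist":0,"fingers":-1},{"dx":0,"dy":0,"dz":0,"twist":0,"fingers":-1},{"dx":0,"dy":0,"dz":0,"twist":0,"fingers":-1},{"dx":0,"dy":0,"dz":0,"twist":0,"fingers":-1},{"dx":0,"dy":0,"dz":0,"twist":0,"fingers":-1}]' 15 | grep -v rot; done
python3 -m crank '[{"dx":0,"dy":0,"dz":0.04,"twist":0,"fingers":-1},{"dx":0,"dy":0,"dz":0.1,"twist":0,"fingers":-1},{"dx":0,"dy":0,"dz":0.17,"twist":0,"fingers":-1},{"dx":0,"dy":0,"dz":0.23,"twist":0,"fingers":-1},{"dx":0,"dy":0,"dz":0.23,"twist":0,"fingers":-1}]' 15 | grep -v rot
python3 -c "
from h import *
to(.4883,.2617,.069,36.4)"
```

```text
tool_pos: [0.4327, 0.0679, 0.0573]
ft_force: [-0.6, -0.1, -0.8]
time_s: 8.63
tool_pos: [0.4354, 0.0684, 0.0613]
ft_force: [-0.2, -0.1, 0.5]
gripper_width: 0.0612
finger_force: 0.0
time_s: 9.05
tool_pos: [0.4349, 0.0683, 0.0606]
ft_force: [0.1, -0.7, 5.0]
gripper_width: 0.0447
finger_force: 15.0
time_s: 9.47
tool_pos: [0.4363, 0.0685, 0.1317]
ft_force: [0.2, -0.6, -1.2]
gripper_width: 0.044
finger_force: 15.0
t 9.47 at [0.4363 0.0685 0.1317] jaw 36.5 w 0.044 | units [ 0.173  0.644 -0.209] twist -0.001 | mm 210 deg -0.1
```

```bash

python3 -m crank '[{"dx":0,"dy":0.06,"dz":0,"twist":0,"fingers":-1},{"dx":0,"dy":0.15,"dz":0,"twist":0,"fingers":-1},{"dx":0,"dy":0.25,"dz":0,"twist":0,"fingers":-1},{"dx":0,"dy":0.35,"dz":0,"twist":0,"fingers":-1},{"dx":0,"dy":0.45,"dz":0,"twist":0,"fingers":-1}]' 15 | grep pos
python3 -m crank '[{"dx":0.01,"dy":0.08,"dz":0,"twist":0,"fingers":-1},{"dx":0.04,"dy":0.15,"dz":0,"twist":0,"fingers":-1},{"dx":0.1,"dy":0.194,"dz":0,"twist":0,"fingers":-1},{"dx":0.15,"dy":0.194,"dz":0,"twist":0,"fingers":-1},{"dx":0.174,"dy":0.194,"dz":0,"twist":0,"fingers":-1}]' 15 | grep pos
python3 -m crank '[{"dx":0,"dy":0,"dz":0,"twist":0,"fingers":-1},{"dx":0,"dy":0,"dz":0,"twist":0,"fingers":-1},{"dx":0,"dy":0,"dz":0,"twist":0,"fingers":-1}]' 15 | grep -v rot
python3 -c "
from h import *
to(.4883,.2617,.069,36.4)
im=imaging.read_camera('scene')[:,:,::-1]; cv2.imwrite('pics/s4.png',cv2.resize(im[120:280,130:370],(780,520),interpolation=2))"
```

```text
tool_pos: [0.4336, 0.204, 0.128]
tool_pos: [0.4876, 0.262, 0.1278]
time_s: 10.55
tool_pos: [0.4855, 0.2604, 0.1285]
ft_force: [0.0, -0.6, -0.8]
gripper_width: 0.0442
finger_force: 15.0
t 10.55 at [0.4855 0.2604 0.1285] jaw 36.4 w 0.0442 | units [ 0.009  0.004 -0.198] twist -0.001 | mm 60 deg -0.0
```

View pics/s4.png

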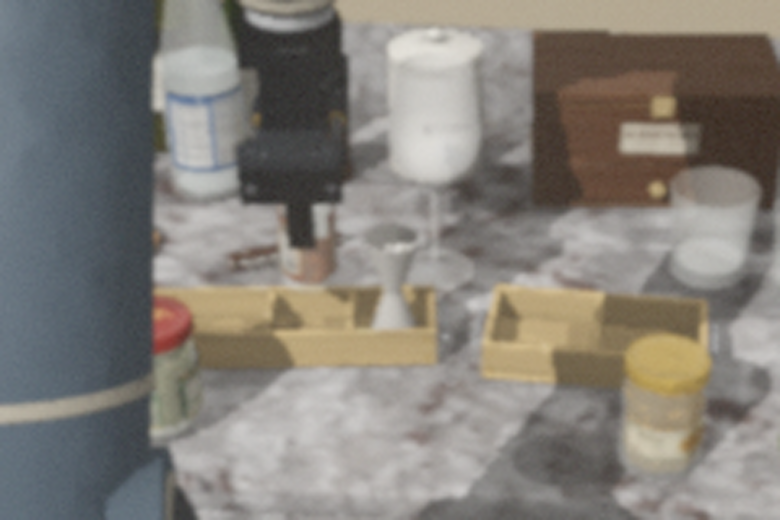

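The spice jar (307,260) hangs upright over the middle bay; the gripper's body is clear of the glass (435,110).

```bash

python3 -m crank '[{"dx":0.007,"dy":0.003,"dz":-0.05,"twist":0,"fingers":-1},{"dx":0.007,"dy":0.003,"dz":-0.1,"twist":0,"fingers":-1},{"dx":0.007,"dy":0.003,"dz":-0.15,"twist":0,"fingers":-1},{"dx":0.007,"dy":0.003,"dz":-0.18,"twist":0,"fingers":-1},{"dx":0.007,"dy":0.003,"dz":-0.19,"twist":0,"fingers":-1}]' 15 | grep -E 'pos|ft'
for i in 1 2 3; do python3 -m crank '[{"dx":0,"dy":0,"dz":-0.004,"twist":0,"fingers":-1},{"dx":0,"dy":0,"dz":-0.004,"twist":0,"fingers":-1},{"dx":0,"dy":0,"dz":-0.004,"twist":0,"fingers":-1}]' 15 | grep -E 'pos|ft'; done
```

```text
tool_pos: [0.4873, 0.2616, 0.0708]
ft_force: [0.3, 0.1, -0.6]
tool_pos: [0.4893, 0.2625, 0.0717]
ft_force: [0.7, 0.9, -0.9]
tool_pos: [0.489, 0.2624, 0.0701]
ft_force: [0.7, 0.3, -1.6]
tool_pos: [0.489, 0.2624, 0.0687]
ft_force: [0.3, -0.0, -0.6]
```

```bash

python3 -m crank '[{"dx":0,"dy":0,"dz":-0.003,"twist":0,"fingers":-1},{"dx":0,"dy":0,"dz":-0.003,"twist":0,"fingers":-1},{"dx":0,"dy":0,"dz":-0.003,"twist":0,"fingers":-1}]' 15 | grep -E 'pos|ft'
```

```text
tool_pos: [0.4892, 0.2625, 0.0686]
ft_force: [-0.6, -1.2, 5.5]
```

Contact with the floor. But the lime must be lowered between fingers inside the tray, where the gripper's body would strike this taller jar next door; so I set the jar back on the worktop for now and do the lime first.

```bash

python3 -m crank '[{"dx":0,"dy":0,"dz":0.04,"twist":0,"fingers":-1},{"dx":0,"dy":0,"dz":0.1,"twist":0,"fingers":-1},{"dx":0,"dy":0,"dz":0.16,"twist":0,"fingers":-1},{"dx":-0.04,"dy":0,"dz":0.2,"twist":0,"fingers":-1},{"dx":-0.1,"dy":0,"dz":0.2,"twist":0,"fingers":-1}]' 15 | grep -E 'pos|ft'
python3 -m crank '[{"dx":-0.06,"dy":-0.03,"dz":0,"twist":0,"fingers":-1},{"dx":-0.083,"dy":-0.12,"dz":0,"twist":0,"fingers":-1},{"dx":-0.083,"dy":-0.23,"dz":0,"twist":0,"fingers":-1},{"dx":-0.083,"dy":-0.35,"dz":0,"twist":0,"fingers":-1},{"dx":-0.083,"dy":-0.475,"dz":0,"twist":0,"fingers":-1}]' 15 | grep -E 'pos|ft'
python3 -m crank '[{"dx":0,"dy":0,"dz":-0.05,"twist":0,"fingers":-1},{"dx":0,"dy":0,"dz":-0.1,"twist":0,"fingers":-1},{"dx":0,"dy":0,"dz":-0.15,"twist":0,"fingers":-1},{"dx":0,"dy":0,"dz":-0.19,"twist":0,"fingers":-1},{"dx":0,"dy":0,"dz":-0.21,"twist":0,"fingers":-1}]' 15 | grep -E 'pos|ft'
python3 -m crank '[{"dx":0,"dy":0,"dz":-0.004,"twist":0,"fingers":-1},{"dx":0,"dy":0,"dz":-0.004,"twist":0,"fingers":-1},{"dx":0,"dy":0,"dz":-0.004,"twist":0,"fingers":-1}]' 15 | grep -E 'pos|ft'
```

```text
tool_pos: [0.4618, 0.2629, 0.131]
ft_force: [0.5, -0.1, -1.4]
tool_pos: [0.4336, 0.119, 0.1283]
ft_force: [1.3, -0.8, -1.3]
tool_pos: [0.4332, 0.1195, 0.0639]
ft_force: [-0.1, 0.1, -1.2]
tool_pos: [0.4344, 0.12, 0.0641]
ft_force: [-0.6, 0.3, -1.7]
```

```bash

for i in 1 2; do python3 -m crank '[{"dx":0,"dy":0,"dz":-0.004,"twist":0,"fingers":-1},{"dx":0,"dy":0,"dz":-0.004,"twist":0,"fingers":-1},{"dx":0,"dy":0,"dz":-0.004,"twist":0,"fingers":-1}]' 15 | grep -E 'pos|ft';done
python3 -m crank '[{"dx":0,"dy":0,"dz":-0.003,"twist":0,"fingers":-1},{"dx":0,"dy":0,"dz":-0.003,"twist":0,"fingers":-1},{"dx":0,"dy":0,"dz":-0.003,"twist":0,"fingers":-1}]' 15 | grep -E 'pos|ft'
```

```text
tool_pos: [0.4341, 0.1199, 0.0626]
ft_force: [-0.2, 0.5, -0.5]
tool_pos: [0.4339, 0.1198, 0.0611]
ft_force: [0.4, 0.3, -1.0]
tool_pos: [0.4341, 0.1198, 0.0605]
ft_force: [-0.4, 0.2, 5.2]
```

```bash

python3 -m crank '[{"dx":0,"dy":0,"dz":0,"twist":0,"fingers":0.2},{"dx":0,"dy":0,"dz":0,"twist":0,"fingers":0.4},{"dx":0,"dy":0,"dz":0,"twist":0,"fingers":0.6},{"dx":0,"dy":0,"dz":0,"twist":0,"fingers":1},{"dx":0,"dy":0,"dz":0,"twist":0,"fingers":1}]' | grep -E 'ft|wid'
python3 -m crank '[{"dx":0,"dy":0,"dz":0.1,"twist":0,"fingers":1},{"dx":0,"dy":0,"dz":0.2,"twist":0,"fingers":1},{"dx":0,"dy":0,"dz":0.3,"twist":0,"fingers":1},{"dx":0,"dy":0,"dz":0.4,"twist":0,"fingers":1},{"dx":0,"dy":0,"dz":0.48,"twist":0,"fingers":1}]' | grep -E "pos|ft"
python3 -m crank '[{"dx":0.235,"dy":-0.45,"dz":0,"twist":-0.13,"fingers":1},{"dx":0.235,"dy":-0.45,"dz":0,"twist":-0.13,"fingers":1},{"dx":0.235,"dy":-0.45,"dz":0,"twist":-0.13,"fingers":1},{"dx":0.235,"dy":-0.45,"dz":0,"twist":-0.13,"fingers":1},{"dx":0.235,"dy":-0.45,"dz":0,"twist":-0.13,"fingers":1}]' | grep -E "pos|ft"
python3 -m crank '[{"dx":0.234,"dy":-0.445,"dz":0,"twist":0,"fingers":1},{"dx":0.234,"dy":-0.445,"dz":0,"twist":0,"fingers":1},{"dx":0.234,"dy":-0.445,"dz":0,"twist":0,"fingers":1},{"dx":0.234,"dy":-0.445,"dz":0,"twist":0,"fingers":1},{"dx":0.234,"dy":-0.445,"dz":0,"twist":0,"fingers":1}]' | grep -E "pos|ft"
python3 -m crank '[{"dx":0,"dy":0,"dz":0,"twist":0,"fingers":1},{"dx":0,"dy":0,"dz":0,"twist":0,"fingers":1}]' | grep pos
python3 -c "
from h import *
to(.5748,-.1493,.020,30)
im=imaging.read_camera('scene')[:,:,::-1]; cv2.imwrite('pics/s5.png',cv2.resize(im[120:290,200:455],(780,520),interpolation=2))"
```

```text
ft_force: [-0.4, 0.1, -0.3]
gripper_width: 0.0699
tool_pos: [0.4342, 0.1198, 0.2063]
ft_force: [0.8, 0.3, -0.9]
tool_pos: [0.5065, -0.0217, 0.2047]
ft_force: [-0.9, -0.5, 0.6]
tool_pos: [0.5758, -0.155, 0.2042]
ft_force: [0.2, -0.4, -0.3]
tool_pos: [0.5741, -0.1472, 0.2035]
t 16.1 at [ 0.5741 -0.1472  0.2035] jaw 30.7 w 0.0872 | units [ 0.002 -0.007 -0.612] twist -0.015 | mm 184 deg -0.7
```

View pics/s5.png

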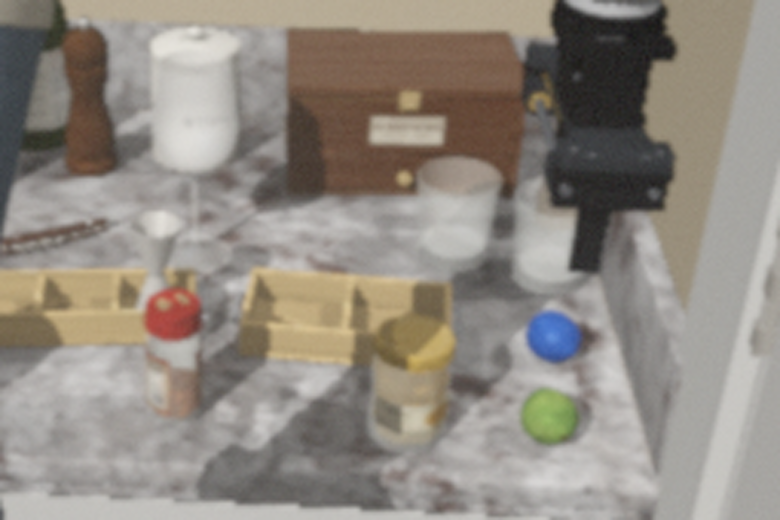

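Spice jar stands upright on the worktop (173,355), the fingers (590,235) are over the lime (549,415), blue ball (554,335) clear, wall to the right clear.

```bash

python3 -m crank '[{"dx":0,"dy":-0.005,"dz":-0.12,"twist":0,"fingers":1},{"dx":0,"dy":-0.005,"dz":-0.24,"twist":0,"fingers":1},{"dx":0,"dy":-0.005,"dz":-0.36,"twist":0,"fingers":1},{"dx":0,"dy":-0.005,"dz":-0.46,"twist":0,"fingers":1},{"dx":0,"dy":-0.005,"dz":-0.53,"twist":0,"fingers":1}]' 8 | grep -E 'pos|ft'
python3 -m crank '[{"dx":0,"dy":0,"dz":-0.04,"twist":0,"fingers":1},{"dx":0,"dy":0,"dz":-0.07,"twist":0,"fingers":1},{"dx":0,"dy":0,"dz":-0.08,"twist":0,"fingers":1},{"dx":0,"dy":0,"dz":-0.08,"twist":0,"fingers":-1},{"dx":0,"dy":0,"dz":-0.08,"twist":0,"fingers":-1}]' 8 | grep -E 'pos|ft'
for i in 1 2; do python3 -m crank '[{"dx":0,"dy":0,"dz":0,"twist":0,"fingers":-1},{"dx":0,"dy":0,"dz":0,"twist":0,"fingers":-1},{"dx":0,"dy":0,"dz":0,"twist":0,"fingers":-1},{"dx":0,"dy":0,"dz":0,"twist":0,"fingers":-1},{"dx":0,"dy":0,"dz":0,"twist":0,"fingers":-1}]' 8 | grep -v rot; done
```

```text
tool_pos: [0.5728, -0.1472, 0.0425]
ft_force: [-0.0, -0.4, 0.1]
tool_pos: [0.5756, -0.1502, 0.0224]
ft_force: [-0.1, -0.1, 0.9]
time_s: 17.4
tool_pos: [0.5748, -0.1501, 0.0215]
ft_force: [-0.6, 1.3, 1.2]
gripper_width: 0.0479
finger_force: 7.2
time_s: 17.82
tool_pos: [0.5748, -0.1501, 0.0214]
ft_force: [-0.4, 0.5, 4.9]
gripper_width: 0.0477
finger_force: 7.5
```

```bash

python3 -m crank '[{"dx":0,"dy":0,"dz":0.06,"twist":0,"fingers":-1},{"dx":0,"dy":0,"dz":0.16,"twist":0,"fingers":-1},{"dx":0,"dy":0,"dz":0.29,"twist":0,"fingers":-1},{"dx":0,"dy":0,"dz":0.42,"twist":0,"fingers":-1},{"dx":0,"dy":0,"dz":0.54,"twist":0,"fingers":-1}]' 8 | grep -v rot
python3 -m crank '[{"dx":-0.03,"dy":0.09,"dz":0,"twist":-0.15,"fingers":-1},{"dx":-0.06,"dy":0.2,"dz":0,"twist":-0.3,"fingers":-1},{"dx":-0.09,"dy":0.31,"dz":0,"twist":-0.45,"fingers":-1},{"dx":-0.13,"dy":0.43,"dz":0,"twist":-0.6,"fingers":-1},{"dx":-0.163,"dy":0.548,"dz":0,"twist":-0.75,"fingers":-1}]' 8 | grep -E "pos|wid"
python3 -m crank '[{"dx":-0.03,"dy":0.11,"dz":0,"twist":-0.15,"fingers":-1},{"dx":-0.06,"dy":0.22,"dz":0,"twist":-0.3,"fingers":-1},{"dx":-0.09,"dy":0.33,"dz":0,"twist":-0.45,"fingers":-1},{"dx":-0.13,"dy":0.44,"dz":0,"twist":-0.6,"fingers":-1},{"dx":-0.163,"dy":0.548,"dz":0,"twist":-0.75,"fingers":-1}]' 8 | grep -E "pos|wid"
python3 -m crank '[{"dx":-0.03,"dy":0.11,"dz":0,"twist":-0.15,"fingers":-1},{"dx":-0.06,"dy":0.22,"dz":0,"twist":-0.3,"fingers":-1},{"dx":-0.09,"dy":0.33,"dz":0,"twist":-0.373,"fingers":-1},{"dx":-0.13,"dy":0.44,"dz":0,"twist":-0.373,"fingers":-1},{"dx":-0.163,"dy":0.55,"dz":0,"twist":-0.373,"fingers":-1}]' 8 | grep -E "pos|wid"
python3 -m crank '[{"dx":0,"dy":0,"dz":0,"twist":0,"fingers":-1},{"dx":0,"dy":0,"dz":0,"twist":0,"fingers":-1}]' | grep pos
python3 -c "
from h import *
to(.4278,.3438,.0294,126.4)
im=imaging.read_camera('top')[:,:,::-1]; cv2.imwrite('pics/s6.png',cv2.resize(im[130:310,85:325],(780,585),interpolation=2))"
```

```text
time_s: 18.23
tool_pos: [0.5741, -0.1506, 0.1846]
ft_force: [1.4, 0.4, -0.5]
gripper_width: 0.0474
finger_force: 7.5
tool_pos: [0.5246, 0.0145, 0.1827]
gripper_width: 0.0454
tool_pos: [0.4758, 0.179, 0.1827]
gripper_width: 0.0455
tool_pos: [0.4269, 0.344, 0.1826]
gripper_width: 0.0456
tool_pos: [0.4268, 0.3448, 0.1823]
t 19.65 at [0.4268 0.3448 0.1823] jaw -53.2 w 0.0454 | units [ 0.003 -0.003 -0.51 ] twist -0.009 | mm 153 deg -0.4
```

View pics/s6.png

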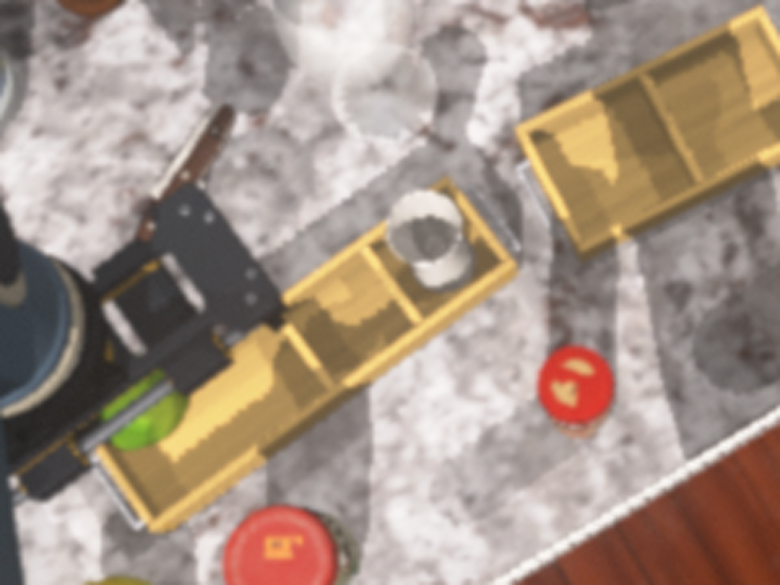

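The lime (145,410) is held over the tray; jigger upright in its bay (430,240), spice jar parked (575,387).

```bash

python3 -m crank '[{"dx":0.003,"dy":-0.003,"dz":-0.1,"twist":0,"fingers":-1},{"dx":0.003,"dy":-0.003,"dz":-0.2,"twist":0,"fingers":-1},{"dx":0.003,"dy":-0.003,"dz":-0.3,"twist":0,"fingers":-1},{"dx":0.003,"dy":-0.003,"dz":-0.37,"twist":0,"fingers":-1},{"dx":0.003,"dy":-0.003,"dz":-0.42,"twist":0,"fingers":-1}]' 8 | grep -E 'pos|ft'
python3 -m crank '[{"dx":0,"dy":0,"dz":-0.015,"twist":0,"fingers":-1},{"dx":0,"dy":0,"dz":-0.03,"twist":0,"fingers":-1},{"dx":0,"dy":0,"dz":-0.04,"twist":0,"fingers":-1},{"dx":0,"dy":0,"dz":-0.04,"twist":0,"fingers":-1},{"dx":0,"dy":0,"dz":-0.04,"twist":0,"fingers":-1}]' 8 | grep -E 'pos|ft'
for i in 1 2 3 ; do python3 -m crank '[{"dx":0,"dy":0,"dz":-0.006,"twist":0,"fingers":-1},{"dx":0,"dy":0,"dz":-0.006,"twist":0,"fingers":-1},{"dx":0,"dy":0,"dz":-0.006,"twist":0,"fingers":-1}]' 8 | grep -E 'pos|ft'; done
```

```text
tool_pos: [0.4289, 0.3389, 0.055]
ft_force: [0.6, -0.4, 0.6]
tool_pos: [0.4297, 0.342, 0.046]
ft_force: [-0.1, 0.2, -0.8]
tool_pos: [0.4291, 0.3421, 0.0437]
ft_force: [0.4, -0.6, -0.5]
tool_pos: [0.429, 0.3419, 0.0415]
ft_force: [1.0, 0.4, -0.0]
tool_pos: [0.4291, 0.3418, 0.0397]
ft_force: [-0.6, 0.4, -0.1]
```

```bash

for i in 1 2 3 4; do python3 -m crank '[{"dx":0,"dy":0,"dz":-0.006,"twist":0,"fingers":-1},{"dx":0,"dy":0,"dz":-0.006,"twist":0,"fingers":-1},{"dx":0,"dy":0,"dz":-0.006,"twist":0,"fingers":-1}]' 8 | grep -E 'pos|ft|wid'; done
```

```text
tool_pos: [0.4293, 0.3421, 0.038]
ft_force: [-0.3, -0.5, -0.4]
gripper_width: 0.0453
tool_pos: [0.4294, 0.3423, 0.0363]
ft_force: [1.3, 1.5, -0.4]
gripper_width: 0.0456
tool_pos: [0.4295, 0.3424, 0.0345]
ft_force: [1.4, 3.1, -0.2]
gripper_width: 0.0456
tool_pos: [0.4295, 0.3425, 0.0327]
ft_force: [3.0, 3.5, 0.4]
gripper_width: 0.0451
```

Lateral force shows the lime brushing the near board; shift 3 mm away from it.

```bash

python3 -m crank '[{"dx":0.008,"dy":0.006,"dz":0,"twist":0,"fingers":-1},{"dx":0.008,"dy":0.006,"dz":0,"twist":0,"fingers":-1},{"dx":0.008,"dy":0.006,"dz":0,"twist":0,"fingers":-1}]' 8 | grep -E 'pos|ft|wid'
for i in 1 2; do python3 -m crank '[{"dx":0,"dy":0,"dz":-0.006,"twist":0,"fingers":-1},{"dx":0,"dy":0,"dz":-0.006,"twist":0,"fingers":-1},{"dx":0,"dy":0,"dz":-0.006,"twist":0,"fingers":-1}]' 8 | grep -E 'pos|ft|wid'; done
```

```text
tool_pos: [0.4307, 0.3425, 0.032]
ft_force: [-0.4, 0.8, -1.0]
gripper_width: 0.0452
tool_pos: [0.4311, 0.3431, 0.0305]
ft_force: [0.2, 0.8, -0.5]
gripper_width: 0.0455
tool_pos: [0.4322, 0.3433, 0.0293]
ft_force: [1.3, -1.0, 3.0]
gripper_width: 0.0438
```

```bash

python3 -m crank '[{"dx":0,"dy":0,"dz":0,"twist":0,"fingers":0.15},{"dx":0,"dy":0,"dz":0,"twist":0,"fingers":0.3},{"dx":0,"dy":0,"dz":0,"twist":0,"fingers":0.5},{"dx":0,"dy":0,"dz":0,"twist":0,"fingers":0.5},{"dx":0,"dy":0,"dz":0,"twist":0,"fingers":0.5}]' | grep -E 'ft|wid'
python3 -m crank '[{"dx":0,"dy":0,"dz":0.04,"twist":0,"fingers":0.5},{"dx":0,"dy":0,"dz":0.12,"twist":0,"fingers":0.5},{"dx":0,"dy":0,"dz":0.24,"twist":0,"fingers":0.5},{"dx":0,"dy":0,"dz":0.37,"twist":0,"fingers":1},{"dx":0,"dy":0,"dz":0.5,"twist":0,"fingers":1}]' | grep -E "pos|ft"
python3 -c "
from h import *
to(.4341,.1198,.18,36.4)"
```

```text
ft_force: [-0.4, 1.1, 0.7]
gripper_width: 0.0635
tool_pos: [0.4312, 0.3431, 0.1811]
ft_force: [1.2, 1.2, -0.0]
t 23.87 at [0.4312 0.3431 0.1811] jaw -53.5 w 0.0723 | units [ 0.01  -0.744 -0.004] twist 1.999 | mm 223 deg 89.9
```

```bash

python3 -m crank '[{"dx":0.003,"dy":-0.25,"dz":0,"twist":0.667,"fingers":1},{"dx":0.003,"dy":-0.25,"dz":0,"twist":0.667,"fingers":1},{"dx":0.003,"dy":-0.25,"dz":0,"twist":0.667,"fingers":1},{"dx":0.003,"dy":-0.25,"dz":0,"twist":0.667,"fingers":1},{"dx":0.003,"dy":-0.25,"dz":0,"twist":0.667,"fingers":1}]' | grep -E "pos"
python3 -m crank '[{"dx":0.003,"dy":-0.25,"dz":0,"twist":0.667,"fingers":1},{"dx":0.003,"dy":-0.25,"dz":0,"twist":0.667,"fingers":1},{"dx":0.003,"dy":-0.25,"dz":0,"twist":0.667,"fingers":1},{"dx":0.003,"dy":-0.25,"dz":0,"twist":0.667,"fingers":1},{"dx":0.003,"dy":-0.25,"dz":0,"twist":0.667,"fingers":1}]' | grep -E "pos"
python3 -m crank '[{"dx":0.003,"dy":-0.244,"dz":0,"twist":0.665,"fingers":1},{"dx":0.003,"dy":-0.244,"dz":0,"twist":0.665,"fingers":1},{"dx":0.003,"dy":-0.244,"dz":0,"twist":0.665,"fingers":1},{"dx":0.003,"dy":-0.244,"dz":0,"twist":0.665,"fingers":1},{"dx":0.003,"dy":-0.244,"dz":0,"twist":0.665,"fingers":1}]' | grep -E "pos"
python3 -m crank '[{"dx":0,"dy":0,"dz":0,"twist":0,"fingers":1},{"dx":0,"dy":0,"dz":0,"twist":0,"fingers":1}]' | grep pos
python3 -c "
from h import *
to(.4341,.1198,.0605,36.4)
im=imaging.read_camera('top')[:,:,::-1]; cv2.imwrite('pics/s7.png',cv2.resize(im[130:310,85:325],(780,585),interpolation=2))"
```

```text
tool_pos: [0.4325, 0.268, 0.1801]
tool_pos: [0.4334, 0.1933, 0.1795]
tool_pos: [0.4344, 0.1203, 0.1793]
tool_pos: [0.4343, 0.1209, 0.1791]
t 25.28 at [0.4343 0.1209 0.1791] jaw 36.3 w 0.0872 | units [-0.001 -0.004 -0.395] twist 0.003 | mm 119 deg 0.1
```

View pics/s7.png

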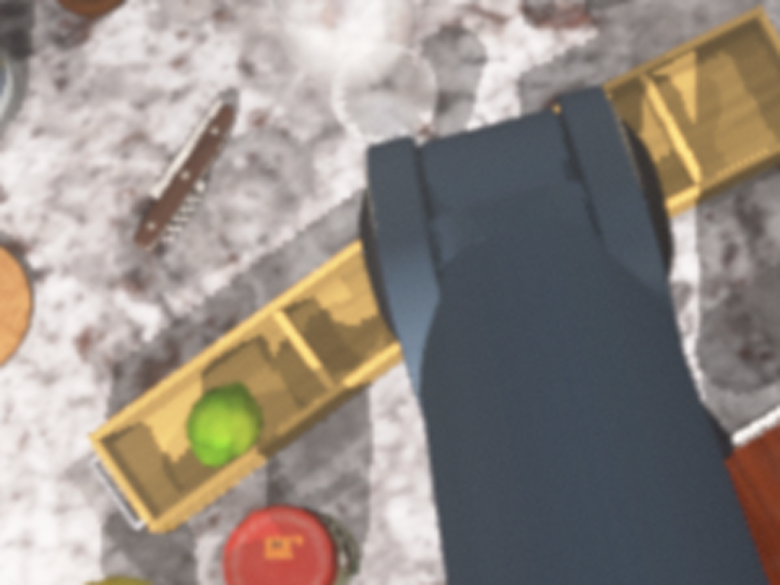

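The lime (225,425) lies in the tray. Now the spice jar again.

```bash

python3 -m crank '[{"dx":0,"dy":-0.003,"dz":-0.11,"twist":0,"fingers":1},{"dx":0,"dy":-0.003,"dz":-0.22,"twist":0,"fingers":1},{"dx":0,"dy":-0.003,"dz":-0.32,"twist":0,"fingers":1},{"dx":0,"dy":-0.003,"dz":-0.37,"twist":0,"fingers":1},{"dx":0,"dy":-0.003,"dz":-0.395,"twist":0,"fingers":1}]' 15 | grep -E 'pos|ft'
for i in 1 2; do python3 -m crank '[{"dx":0,"dy":0,"dz":0,"twist":0,"fingers":-1},{"dx":0,"dy":0,"dz":0,"twist":0,"fingers":-1},{"dx":0,"dy":0,"dz":0,"twist":0,"fingers":-1},{"dx":0,"dy":0,"dz":0,"twist":0,"fingers":-1},{"dx":0,"dy":0,"dz":0,"twist":0,"fingers":-1}]' 15 | grep -v rot; done
python3 -m crank '[{"dx":0,"dy":0,"dz":0.04,"twist":0,"fingers":-1},{"dx":0,"dy":0,"dz":0.1,"twist":0,"fingers":-1},{"dx":0,"dy":0,"dz":0.17,"twist":0,"fingers":-1},{"dx":0,"dy":0,"dz":0.23,"twist":0,"fingers":-1},{"dx":0,"dy":0,"dz":0.23,"twist":0,"fingers":-1}]' 15 | grep -v rot
python3 -c "
from h import *
to(.4883,.2617,.069,36.4)"
```

```text
tool_pos: [0.4327, 0.1194, 0.0583]
ft_force: [0.3, 0.2, 0.4]
time_s: 26.17
tool_pos: [0.4349, 0.12, 0.0615]
ft_force: [-0.1, 0.1, 0.7]
gripper_width: 0.0615
finger_force: 0.0
time_s: 26.58
tool_pos: [0.4344, 0.1197, 0.0608]
ft_force: [-0.3, 0.0, 4.9]
gripper_width: 0.044
finger_force: 15.0
time_s: 27.0
tool_pos: [0.436, 0.1201, 0.1319]
ft_force: [-0.1, -0.7, -1.2]
gripper_width: 0.0442
finger_force: 15.0
t 27.0 at [0.436  0.1201 0.1319] jaw 36.4 w 0.0442 | units [ 0.174  0.472 -0.21 ] twist -0.001 | mm 164 deg -0.0
```

```bash

python3 -m crank '[{"dx":0,"dy":0.06,"dz":0,"twist":0,"fingers":-1},{"dx":0,"dy":0.15,"dz":0,"twist":0,"fingers":-1},{"dx":0,"dy":0.25,"dz":0,"twist":0,"fingers":-1},{"dx":0,"dy":0.34,"dz":0,"twist":0,"fingers":-1},{"dx":0.01,"dy":0.42,"dz":0,"twist":0,"fingers":-1}]' 15 | grep pos
python3 -m crank '[{"dx":0.03,"dy":0.04,"dz":0,"twist":0,"fingers":-1},{"dx":0.08,"dy":0.052,"dz":0,"twist":0,"fingers":-1},{"dx":0.14,"dy":0.052,"dz":0,"twist":0,"fingers":-1},{"dx":0.165,"dy":0.052,"dz":0,"twist":0,"fingers":-1},{"dx":0.165,"dy":0.052,"dz":0,"twist":0,"fingers":-1}]' 15 | grep pos
python3 -m crank '[{"dx":0.002,"dy":0,"dz":-0.05,"twist":0,"fingers":-1},{"dx":0.002,"dy":0,"dz":-0.1,"twist":0,"fingers":-1},{"dx":0.002,"dy":0,"dz":-0.15,"twist":0,"fingers":-1},{"dx":0.002,"dy":0,"dz":-0.18,"twist":0,"fingers":-1},{"dx":0.002,"dy":0,"dz":-0.19,"twist":0,"fingers":-1}]' 15 | grep -E 'pos|ft'
for i in 1 2 3; do python3 -m crank '[{"dx":0,"dy":0,"dz":-0.004,"twist":0,"fingers":-1},{"dx":0,"dy":0,"dz":-0.004,"twist":0,"fingers":-1},{"dx":0,"dy":0,"dz":-0.004,"twist":0,"fingers":-1}]' 15 | grep -E 'pos|ft'; done
```

```text
tool_pos: [0.4358, 0.2471, 0.1282]
tool_pos: [0.4878, 0.2604, 0.1285]
tool_pos: [0.4853, 0.2603, 0.0706]
ft_force: [0.7, 0.0, -1.4]
tool_pos: [0.4876, 0.2614, 0.0719]
ft_force: [0.9, 0.7, -1.5]
tool_pos: [0.4874, 0.2613, 0.0704]
ft_force: [-0.2, -0.3, -0.2]
tool_pos: [0.4873, 0.2612, 0.0689]
ft_force: [-0.5, 0.3, -1.2]
```

```bash

python3 -m crank '[{"dx":0,"dy":0,"dz":-0.003,"twist":0,"fingers":-1},{"dx":0,"dy":0,"dz":-0.003,"twist":0,"fingers":-1},{"dx":0,"dy":0,"dz":-0.003,"twist":0,"fingers":-1}]' 15 | grep -E 'pos|ft'
python3 -m crank '[{"dx":0,"dy":0,"dz":0,"twist":0,"fingers":0.2},{"dx":0,"dy":0,"dz":0,"twist":0,"fingers":0.4},{"dx":0,"dy":0,"dz":0,"twist":0,"fingers":0.6},{"dx":0,"dy":0,"dz":0,"twist":0,"fingers":1},{"dx":0,"dy":0,"dz":0,"twist":0,"fingers":1}]' | grep -E 'ft|wid'
python3 -m crank '[{"dx":0,"dy":0,"dz":0.1,"twist":0,"fingers":1},{"dx":0,"dy":0,"dz":0.2,"twist":0,"fingers":1},{"dx":0,"dy":0,"dz":0.3,"twist":0,"fingers":1},{"dx":0,"dy":0,"dz":0.4,"twist":0,"fingers":1},{"dx":0,"dy":0,"dz":0.48,"twist":0,"fingers":1}]' | grep -E "pos|ft"
python3 -c "
from h import *
to(.3364,.2886,.2,36.4)"
```

```text
tool_pos: [0.4874, 0.2613, 0.0688]
ft_force: [-1.8, -0.5, 6.5]
ft_force: [0.1, 0.5, -0.4]
gripper_width: 0.0697
tool_pos: [0.4878, 0.2612, 0.2142]
ft_force: [0.7, 0.3, 0.2]
t 30.08 at [0.4878 0.2612 0.2142] jaw 36.4 w 0.087 | units [-0.505  0.091 -0.047] twist -0.001 | mm 154 deg -0.0
```

```bash

python3 -m crank '[{"dx":-0.505,"dy":0.091,"dz":0,"twist":-0.22,"fingers":1},{"dx":-0.505,"dy":0.091,"dz":0,"twist":-0.22,"fingers":1},{"dx":-0.505,"dy":0.091,"dz":0,"twist":-0.22,"fingers":1},{"dx":-0.505,"dy":0.091,"dz":0,"twist":-0.22,"fingers":1},{"dx":-0.505,"dy":0.091,"dz":0,"twist":-0.22,"fingers":1}]' | grep -E "pos|ft"
python3 -m crank '[{"dx":0,"dy":0,"dz":0,"twist":0,"fingers":1},{"dx":0,"dy":0,"dz":0,"twist":0,"fingers":1},{"dx":0,"dy":0,"dz":0,"twist":0,"fingers":1}]' | grep pos
python3 -c "
from h import *
to(.3364,.2886,.060,26.5);print(ctrl.get_obs()['q'].round(2))
w=ray('scene',350,200,0);print('tumbler',w)
im=imaging.read_camera('scene')[:,:,::-1]; cv2.imwrite('pics/s8.png',cv2.resize(im[110:290,120:390],(780,520),interpolation=2))"
```

```text
tool_pos: [0.3295, 0.2894, 0.2114]
ft_force: [-0.3, -0.5, -0.8]
tool_pos: [0.3371, 0.2882, 0.2121]
t 30.75 at [0.3371 0.2882 0.2121] jaw 26.4 w 0.0868 | units [-0.002  0.001 -0.507] twist 0.002 | mm 152 deg 0.1
[-1.18  0.11  0.41  2.1  -0.05  0.94 -0.28]
tumbler [0.80971416 0.04391712 0.        ]
```

View pics/s8.png

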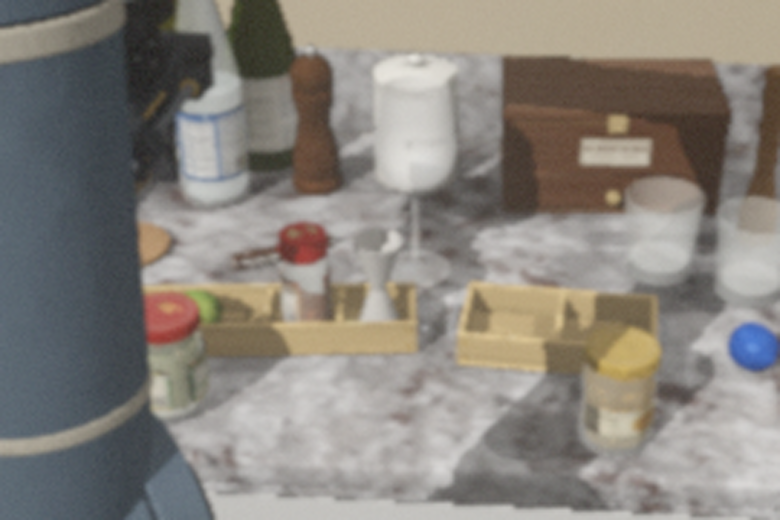

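Jigger (378,275), spice jar (304,275) and lime (205,305) all sit properly; the red jar (172,355) is still standing. Pick it.

```bash

python3 -m crank '[{"dx":-0.002,"dy":0.001,"dz":-0.13,"twist":0,"fingers":1},{"dx":-0.002,"dy":0.001,"dz":-0.26,"twist":0,"fingers":1},{"dx":-0.002,"dy":0.001,"dz":-0.38,"twist":0,"fingers":1},{"dx":-0.002,"dy":0.001,"dz":-0.46,"twist":0,"fingers":1},{"dx":-0.002,"dy":0.001,"dz":-0.505,"twist":0,"fingers":1}]' 40 | grep -E 'pos|ft'
for i in 1 2; do python3 -m crank '[{"dx":0,"dy":0,"dz":0,"twist":0,"fingers":-1},{"dx":0,"dy":0,"dz":0,"twist":0,"fingers":-1},{"dx":0,"dy":0,"dz":0,"twist":0,"fingers":-1},{"dx":0,"dy":0,"dz":0,"twist":0,"fingers":-1},{"dx":0,"dy":0,"dz":0,"twist":0,"fingers":-1}]' 40 | grep -v rot; done
python3 -m crank '[{"dx":0,"dy":0,"dz":0.03,"twist":0,"fingers":-1},{"dx":0,"dy":0,"dz":0.08,"twist":0,"fingers":-1},{"dx":0,"dy":0,"dz":0.15,"twist":0,"fingers":-1},{"dx":0,"dy":0,"dz":0.23,"twist":0,"fingers":-1},{"dx":0,"dy":0,"dz":0.3,"twist":0,"fingers":-1}]' 40 | grep -v rot
python3 -c "
from h import *
to(.5868,.0962,.069,26.5)"
```

```text
tool_pos: [0.335, 0.2869, 0.0574]
ft_force: [-0.6, -0.3, 0.1]
time_s: 31.63
tool_pos: [0.3361, 0.2895, 0.0616]
ft_force: [0.9, -0.7, 1.4]
gripper_width: 0.0635
finger_force: 40.0
time_s: 32.05
tool_pos: [0.3362, 0.2896, 0.0616]
ft_force: [0.9, -0.5, 7.0]
gripper_width: 0.0635
finger_force: 40.0
time_s: 32.47
tool_pos: [0.3343, 0.288, 0.1515]
ft_force: [0.5, 0.4, -3.1]
gripper_width: 0.0633
finger_force: 40.0
t 32.47 at [0.3343 0.288  0.1515] jaw 26.5 w 0.0633 | units [ 0.842 -0.639 -0.275] twist -0.001 | mm 328 deg -0.0
```

```bash

python3 -m crank '[{"dx":0.03,"dy":-0.03,"dz":0,"twist":0,"fingers":-1},{"dx":0.08,"dy":-0.1,"dz":0,"twist":0,"fingers":-1},{"dx":0.13,"dy":-0.18,"dz":0,"twist":0,"fingers":-1},{"dx":0.18,"dy":-0.27,"dz":0,"twist":0,"fingers":-1},{"dx":0.23,"dy":-0.36,"dz":0,"twist":0,"fingers":-1}]' | grep -E "pos|ft"
python3 -m crank '[{"dx":0.05,"dy":-0.09,"dz":0,"twist":0,"fingers":-1},{"dx":0.1,"dy":-0.17,"dz":0,"twist":0,"fingers":-1},{"dx":0.17,"dy":-0.23,"dz":0,"twist":0,"fingers":-1},{"dx":0.25,"dy":-0.26,"dz":0,"twist":0,"fingers":-1},{"dx":0.34,"dy":-0.279,"dz":0,"twist":0,"fingers":-1}]' | grep -E "pos|ft"
python3 -m crank '[{"dx":0.08,"dy":0,"dz":0,"twist":0,"fingers":-1},{"dx":0.16,"dy":0,"dz":0,"twist":0,"fingers":-1},{"dx":0.23,"dy":0,"dz":0,"twist":0,"fingers":-1},{"dx":0.27,"dy":0,"dz":0,"twist":0,"fingers":-1},{"dx":0.27,"dy":0,"dz":0,"twist":0,"fingers":-1}]' | grep -E "pos|ft"
python3 -m crank '[{"dx":0,"dy":0,"dz":0,"twist":0,"fingers":-1},{"dx":0,"dy":0,"dz":0,"twist":0,"fingers":-1},{"dx":0,"dy":0,"dz":0,"twist":0,"fingers":-1}]' | grep -E "pos|ft"
python3 -c "
from h import *
to(.5868,.0962,.0696,26.5)
im=imaging.read_camera('scene')[:,:,::-1]; cv2.imwrite('pics/s9.png',cv2.resize(im[110:290,160:430],(780,520),interpolation=2))"
```

```text
tool_pos: [0.4035, 0.1795, 0.1505]
ft_force: [1.1, 0.4, -3.9]
tool_pos: [0.5051, 0.095, 0.1504]
ft_force: [-0.7, -0.0, -3.1]
tool_pos: [0.5888, 0.0969, 0.1502]
ft_force: [0.5, 0.1, -3.2]
tool_pos: [0.5856, 0.0972, 0.1502]
ft_force: [0.0, -0.3, -3.2]
t 33.97 at [0.5856 0.0972 0.1502] jaw 26.6 w 0.0637 | units [ 0.004 -0.003 -0.269] twist -0.001 | mm 81 deg -0.1
```

View pics/s9.png

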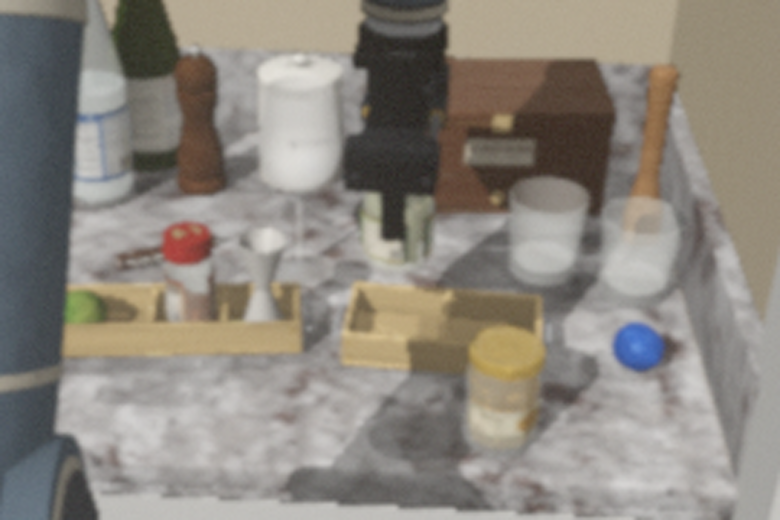

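The red jar (397,225) hangs upright over the left wide bay; the body is beside the glass (300,120) but clear.

```bash

python3 -m crank '[{"dx":0.002,"dy":-0.003,"dz":-0.06,"twist":0,"fingers":-1},{"dx":0.002,"dy":-0.003,"dz":-0.12,"twist":0,"fingers":-1},{"dx":0.002,"dy":-0.003,"dz":-0.18,"twist":0,"fingers":-1},{"dx":0.002,"dy":-0.003,"dz":-0.23,"twist":0,"fingers":-1},{"dx":0.002,"dy":-0.003,"dz":-0.255,"twist":0,"fingers":-1}]'  | grep -E 'pos|ft'
for i in 1 2 3 ; do python3 -m crank '[{"dx":0,"dy":0,"dz":-0.004,"twist":0,"fingers":-1},{"dx":0,"dy":0,"dz":-0.004,"twist":0,"fingers":-1},{"dx":0,"dy":0,"dz":-0.004,"twist":0,"fingers":-1}]' | grep -E 'pos|ft'; done
```

```text
tool_pos: [0.5859, 0.0964, 0.0723]
ft_force: [0.1, 0.4, -2.8]
tool_pos: [0.5884, 0.0963, 0.0738]
ft_force: [0.2, 0.4, -3.5]
tool_pos: [0.5881, 0.0963, 0.0722]
ft_force: [0.4, 0.6, -3.6]
tool_pos: [0.5877, 0.0962, 0.0704]
ft_force: [-0.5, 0.7, -4.1]
```

```bash

for i in 1 2; do python3 -m crank '[{"dx":0,"dy":0,"dz":-0.004,"twist":0,"fingers":-1},{"dx":0,"dy":0,"dz":-0.004,"twist":0,"fingers":-1},{"dx":0,"dy":0,"dz":-0.004,"twist":0,"fingers":-1}]' | grep -E 'pos|ft'; done
```

```text
tool_pos: [0.5881, 0.0961, 0.0696]
ft_force: [-0.9, 0.2, 1.1]
tool_pos: [0.5881, 0.0962, 0.0696]
ft_force: [-3.3, 0.2, 9.6]
```

```bash

python3 -m crank '[{"dx":0,"dy":0,"dz":0,"twist":0,"fingers":0.6},{"dx":0,"dy":0,"dz":0,"twist":0,"fingers":0.7},{"dx":0,"dy":0,"dz":0,"twist":0,"fingers":0.8},{"dx":0,"dy":0,"dz":0,"twist":0,"fingers":1},{"dx":0,"dy":0,"dz":0,"twist":0,"fingers":1}]' | grep -E 'ft|wid'
python3 -m crank '[{"dx":0,"dy":0,"dz":0.1,"twist":0,"fingers":1},{"dx":0,"dy":0,"dz":0.2,"twist":0,"fingers":1},{"dx":0,"dy":0,"dz":0.3,"twist":0,"fingers":1},{"dx":0,"dy":0,"dz":0.4,"twist":0,"fingers":1},{"dx":0,"dy":0,"dz":0.48,"twist":0,"fingers":1}]' | grep -E "pos|ft"
python3 -m crank '[{"dx":-0.24,"dy":-0.489,"dz":0,"twist":0,"fingers":1},{"dx":-0.24,"dy":-0.489,"dz":0,"twist":0,"fingers":1},{"dx":-0.24,"dy":-0.489,"dz":0,"twist":0,"fingers":1},{"dx":-0.24,"dy":-0.489,"dz":0,"twist":0,"fingers":1},{"dx":-0.24,"dy":-0.489,"dz":0,"twist":0,"fingers":1}]' | grep -E "pos|ft"
python3 -m crank '[{"dx":0,"dy":0,"dz":0,"twist":0,"fingers":1},{"dx":0,"dy":0,"dz":0,"twist":0,"fingers":1},{"dx":0,"dy":0,"dz":0,"twist":0,"fingers":1}]' | grep pos
python3 -c "
from h import *
to(.5161,-.0505,.060,26.5)
im=imaging.read_camera('scene')[:,:,::-1]; cv2.imwrite('pics/s10.png',cv2.resize(im[110:290,160:430],(780,520),interpolation=2))"
```

```text
ft_force: [-0.7, 0.2, 0.5]
gripper_width: 0.0833
tool_pos: [0.5883, 0.096, 0.2142]
ft_force: [0.1, 0.2, -0.0]
tool_pos: [0.5118, -0.0589, 0.2124]
ft_force: [-0.1, -1.0, -0.3]
tool_pos: [0.5164, -0.0491, 0.2118]
t 37.18 at [ 0.5164 -0.0491  0.2118] jaw 26.7 w 0.0873 | units [-0.001 -0.005 -0.506] twist -0.004 | mm 152 deg -0.2
```

View pics/s10.png

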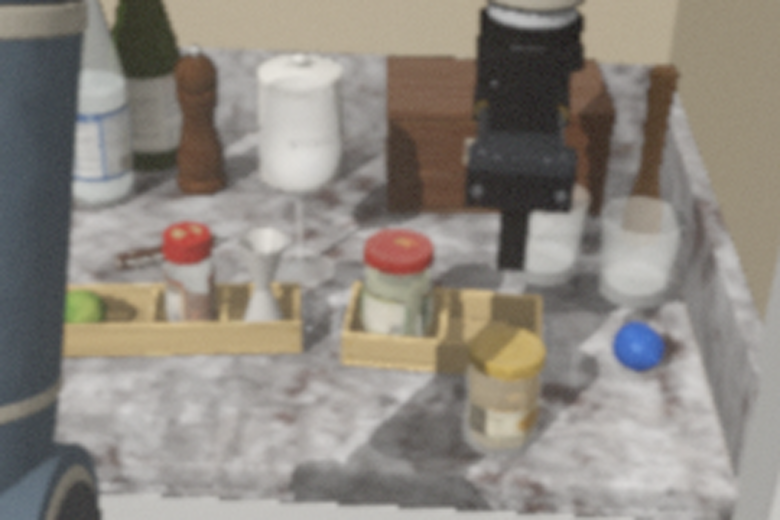

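The red jar stands upright in the left wide bay (400,285); the fingers are over the yellow jar (505,390).

```bash

python3 -m crank '[{"dx":-0.001,"dy":-0.004,"dz":-0.13,"twist":0,"fingers":1},{"dx":-0.001,"dy":-0.004,"dz":-0.26,"twist":0,"fingers":1},{"dx":-0.001,"dy":-0.004,"dz":-0.38,"twist":0,"fingers":1},{"dx":-0.001,"dy":-0.004,"dz":-0.46,"twist":0,"fingers":1},{"dx":-0.001,"dy":-0.004,"dz":-0.505,"twist":0,"fingers":1}]' 40 | grep -E 'pos|ft'
for i in 1 2; do python3 -m crank '[{"dx":0,"dy":0,"dz":0,"twist":0,"fingers":-1},{"dx":0,"dy":0,"dz":0,"twist":0,"fingers":-1},{"dx":0,"dy":0,"dz":0,"twist":0,"fingers":-1},{"dx":0,"dy":0,"dz":0,"twist":0,"fingers":-1},{"dx":0,"dy":0,"dz":0,"twist":0,"fingers":-1}]' 40 | grep -v rot; done
python3 -m crank '[{"dx":0,"dy":0,"dz":0.03,"twist":0,"fingers":-1},{"dx":0,"dy":0,"dz":0.08,"twist":0,"fingers":-1},{"dx":0,"dy":0,"dz":0.14,"twist":0,"fingers":-1},{"dx":0,"dy":0,"dz":0.2,"twist":0,"fingers":-1},{"dx":0,"dy":0,"dz":0.24,"twist":0,"fingers":-1}]' 40 | grep -v rot
python3 -c "
from h import *
to(.6267,.0178,.069,26.5)"
```

```text
tool_pos: [0.5139, -0.0501, 0.0569]
ft_force: [1.7, -0.1, 0.4]
time_s: 38.07
tool_pos: [0.5172, -0.0513, 0.0619]
ft_force: [1.8, -0.1, 1.5]
gripper_width: 0.0629
finger_force: 40.0
time_s: 38.48
tool_pos: [0.5172, -0.0514, 0.0618]
ft_force: [1.1, 1.0, 6.7]
gripper_width: 0.0628
finger_force: 40.0
time_s: 38.9
tool_pos: [0.5143, -0.0521, 0.1334]
ft_force: [0.2, 0.2, -4.2]
gripper_width: 0.0627
finger_force: 40.0
t 38.9 at [ 0.5143 -0.0521  0.1334] jaw 26.5 w 0.0627 | units [ 0.375  0.233 -0.215] twist -0.0 | mm 147 deg -0.0
```

```bash

python3 -m crank '[{"dx":0.05,"dy":0.03,"dz":0,"twist":0,"fingers":-1},{"dx":0.13,"dy":0.08,"dz":0,"twist":0,"fingers":-1},{"dx":0.22,"dy":0.135,"dz":0,"twist":0,"fingers":-1},{"dx":0.31,"dy":0.19,"dz":0,"twist":0,"fingers":-1},{"dx":0.365,"dy":0.23,"dz":0,"twist":0,"fingers":-1}]' | grep -E "pos|ft"
python3 -m crank '[{"dx":0,"dy":0,"dz":0,"twist":0,"fingers":-1},{"dx":0,"dy":0,"dz":0,"twist":0,"fingers":-1},{"dx":0,"dy":0,"dz":0,"twist":0,"fingers":-1}]' | grep -E "pos|ft"
python3 -c "
from h import *
to(.6267,.0178,.0698,26.5)"
```

```text
tool_pos: [0.6261, 0.0193, 0.1319]
ft_force: [0.1, 1.0, -3.2]
tool_pos: [0.623, 0.0163, 0.1316]
ft_force: [-0.5, -0.6, -4.5]
t 39.57 at [0.623  0.0163 0.1316] jaw 26.5 w 0.063 | units [ 0.012  0.005 -0.206] twist 0.0 | mm 62 deg 0.0
```

```bash

python3 -m crank '[{"dx":0.008,"dy":0.004,"dz":-0.05,"twist":0,"fingers":-1},{"dx":0.008,"dy":0.004,"dz":-0.1,"twist":0,"fingers":-1},{"dx":0.008,"dy":0.004,"dz":-0.15,"twist":0,"fingers":-1},{"dx":0.008,"dy":0.004,"dz":-0.18,"twist":0,"fingers":-1},{"dx":0.008,"dy":0.004,"dz":-0.197,"twist":0,"fingers":-1}]'  | grep -E 'pos|ft'
for i in 1 2 3 ; do python3 -m crank '[{"dx":0,"dy":0,"dz":-0.004,"twist":0,"fingers":-1},{"dx":0,"dy":0,"dz":-0.004,"twist":0,"fingers":-1},{"dx":0,"dy":0,"dz":-0.004,"twist":0,"fingers":-1}]' | grep -E 'pos|ft'; done
```

```text
tool_pos: [0.6255, 0.0179, 0.0712]
ft_force: [-0.2, -0.3, -3.6]
tool_pos: [0.6278, 0.0182, 0.0728]
ft_force: [0.4, -0.3, -3.7]
tool_pos: [0.6276, 0.0186, 0.0714]
ft_force: [-0.2, -0.5, -3.5]
tool_pos: [0.6275, 0.0185, 0.0699]
ft_force: [1.1, -0.2, -3.9]
```

```bash

python3 -m crank '[{"dx":0,"dy":0,"dz":-0.004,"twist":0,"fingers":-1},{"dx":0,"dy":0,"dz":-0.004,"twist":0,"fingers":-1},{"dx":0,"dy":0,"dz":-0.004,"twist":0,"fingers":-1}]' | grep -E 'pos|ft'
```

```text
tool_pos: [0.6276, 0.0185, 0.0698]
ft_force: [-2.6, 0.7, 6.5]
```

```bash

python3 -m crank '[{"dx":0,"dy":0,"dz":0,"twist":0,"fingers":0.6},{"dx":0,"dy":0,"dz":0,"twist":0,"fingers":0.7},{"dx":0,"dy":0,"dz":0,"twist":0,"fingers":0.8},{"dx":0,"dy":0,"dz":0,"twist":0,"fingers":1},{"dx":0,"dy":0,"dz":0,"twist":0,"fingers":1}]' | grep -E 'ft|wid'
python3 -m crank '[{"dx":0,"dy":0,"dz":0.1,"twist":0,"fingers":1},{"dx":0,"dy":0,"dz":0.2,"twist":0,"fingers":1},{"dx":0,"dy":0,"dz":0.3,"twist":0,"fingers":1},{"dx":0,"dy":0,"dz":0.4,"twist":0,"fingers":1},{"dx":0,"dy":0,"dz":0.5,"twist":0,"fingers":1}]' | grep -E "pos|ft"
python3 -m crank '[{"dx":-0.3,"dy":-0.4,"dz":0,"twist":0,"fingers":1},{"dx":-0.3,"dy":-0.4,"dz":0,"twist":0,"fingers":1},{"dx":-0.3,"dy":-0.4,"dz":0,"twist":0,"fingers":1},{"dx":-0.3,"dy":-0.4,"dz":0,"twist":0,"fingers":1},{"dx":-0.3,"dy":-0.4,"dz":0,"twist":0,"fingers":1}]' | grep -E "pos|ft"
python3 -m crank '[{"dx":0,"dy":0,"dz":0,"twist":0,"fingers":1},{"dx":0,"dy":0,"dz":0,"twist":0,"fingers":1},{"dx":0,"dy":0,"dz":0,"twist":0,"fingers":1}]' | grep pos
python3 -c "
from h import *
a=imaging.read_camera('scene')[:,:,::-1][150:270,150:390]; b=imaging.read_camera('top')[:,:,::-1][90:300,100:360]
a=cv2.resize(a,(600,300),interpolation=2); b=cv2.resize(b,(371,300),interpolation=2); b=cv2.copyMakeBorder(b,0,0,0,229,0)
cv2.imwrite('pics/s11.png',np.vstack([a,b]))"
```

```text
ft_force: [0.2, 0.0, -0.2]
gripper_width: 0.0831
tool_pos: [0.6272, 0.0183, 0.2199]
ft_force: [0.7, 0.1, 0.3]
tool_pos: [0.5334, -0.1078, 0.2191]
ft_force: [0.5, -0.1, 0.1]
tool_pos: [0.5383, -0.1, 0.2185]
```

View pics/s11.png

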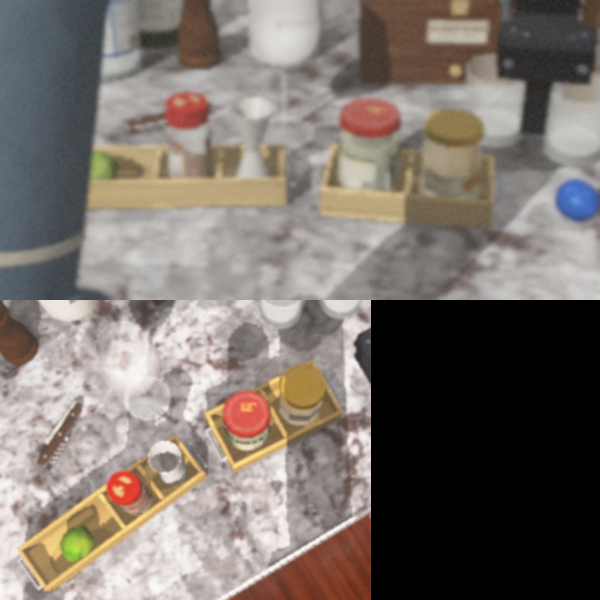

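All five items sit in their bays: lime (75,545), spice jar (125,490), jigger (166,460), red jar (245,415), yellow jar (302,390). The wine glass (150,390) still stands in its place, and the gripper is away from everything.

```bash
python3 -c "
from cell import ctrl
print(ctrl.close_job())"
```

```text
the job is handed in; nothing more can be done
None
```

Both caddies are made up and the job is handed in: jigger and spice jar in the small bays, lime in the tray, the two squat jars in the wide bays, and the wine glass left standing; the spice jar was briefly parked back on the worktop so the lime could go in first, and no verdict came back from the hand-in.

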